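# Dry-stack a guitar neck heel

## Task

Build up the stepped heel of the guitar neck: stack the four wooden heel blocks on the butt end of the neck, the longest at the bottom and each next one shorter, every block lying lengthwise along the neck, in line with its sides and with one end flush with the neck's butt end. Then stand the steel weight upright on the middle of the top block, and leave the jar, the cup and the screwdriver where they are.

Things in the scene. Friction and masses are not known exactly. Their poses are not given: they have to be found in the camera images.
- neck: Fixed neck blank, face down on a cork mat: dark wood, pale stripe. Origin: on the bench under the middle of its square butt end (nearer the robot); x along the neck to the headstock, z up. Shaft 46 wide, 300 long, flat upper face 26 above the bench. Plywood strips, 18 high, beside x = 170 to 300; beside x = 0 to 170 only the mat, 4 thick. Tilted headstock to x = 436, 47 high. Sizes in mm.
- block112: The longest heel block: a loose rectangular dark wood block with a thin pale stripe along its length, 112 long (its x), 46 wide (its y), 20 thick (z), lying flat, about 58 g. Origin: centre of its underside. The four blocks differ only in length. Sizes in mm.
- block94: The second longest heel block: a loose rectangular dark wood block with a thin pale stripe along its length, 94 long (its x), 46 wide (its y), 20 thick (z), lying flat, about 48 g. Origin: centre of its underside. The four blocks differ only in length. Sizes in mm.
- block76: The second shortest heel block: a loose rectangular dark wood block with a thin pale stripe along its length, 76 long (its x), 46 wide (its y), 20 thick (z), lying flat, about 39 g. Origin: centre of its underside. The four blocks differ only in length. Sizes in mm.
- block58: The shortest heel block: a loose rectangular dark wood block with a thin pale stripe along its length, 58 long (its x), 46 wide (its y), 20 thick (z), lying flat, about 30 g. Origin: centre of its underside. The four blocks differ only in length. Sizes in mm.
- weight: A small loose turned steel bench weight, standing upright, 66 tall, about 0.4 kg (0.3 to 0.5). Origin: centre of its underside, z up. Body 42 in diameter up to 34 high, then a narrow neck 14 in diameter, and a plain round grip knob 24 in diameter from 44 to 66 above the underside. Sizes in mm.
- glue_jar: Bystander: a closed white glue jar with a green lid, 58 in diameter, 72 tall. Origin: centre of its underside. Leave it alone. Sizes in mm.
- black_cup: Bystander: a black plastic cup, 54 in diameter at the rim, 62 tall. Origin: centre of its underside. Leave it alone. Sizes in mm.
- screwdriver: Bystander: a screwdriver with a wooden handle, about 150 long, lying on the bench. Origin: on its underside near mid-length, x along the tool. Leave it alone. Sizes in mm.
Things that resemble listed ones, but are neither listed nor needed, are in the scene too. Leave any blue look-alike of the block94 alone.

How it is judged:
At the end, for the whole second after the job is handed in: Blocks flat on the neck, from the bottom 112, 94, 76, 58 mm; each end within 9 mm of the butt end, each within 9 mm of the centre line and 0.16 rad of the neck's direction; weight upright on the shortest block, within 13 mm of its centre; all released and at rest (x of block112 in the frame of neck between 0.047 and 0.065 m and y of block112 in the frame of neck between -0.009 and 0.009 m and z of block112 in the frame of neck between 0.021 and 0.031 m and angle between the x axis of each of block112, block94, block76, block58 and the x axis of neck, either way round below 0.16 rad and angle between each of block112, block94, block76, block58, weight's own z axis and vertical below 0.08 rad and linear speed of each of block112, block94, block76, block58, weight below 0.02 m/s and x of block94 in the frame of neck between 0.038 and 0.056 m and y of block94 in the frame of neck between -0.009 and 0.009 m and z of block94 in the frame of neck between 0.041 and 0.051 m and x of block76 in the frame of neck between 0.029 and 0.047 m and y of block76 in the frame of neck between -0.009 and 0.009 m and z of block76 in the frame of neck between 0.061 and 0.071 m and x of block58 in the frame of neck between 0.02 and 0.038 m and y of block58 in the frame of neck between -0.009 and 0.009 m and z of block58 in the frame of neck between 0.081 and 0.091 m and horizontal distance between weight and block58 below 0.013 m and z of weight in the frame of neck between 0.1 and 0.112 m); the robot touches nothing.
It fails at once if a bystander (jar, cup or screwdriver) is shifted by more than 30 mm (distance of any of glue_jar, black_cup, screwdriver from where it was at the start of the episode above 0.03 m).
It also fails if it takes over 136 s, if anything falls off the work surface, if the arm or the gripper's body presses on something with over 40 N, if the wrist force passes 120 N, or if a joint passes its speed limit or range.

## Robot

A 6-joint arm with a two-finger parallel gripper is mounted at the origin on the work surface. World frame = base frame: x ahead of the robot, y to its left, z up, the work surface at z = 0. Lengths are in m, angles in rad, forces in N, time in s.
With the tool pointing down it reaches from about 0.275 to 0.75 m from the base axis. Payload 10.2 kg.
Tool frame: the origin (TCP) lies midway between the tips of the shut fingers; the grasp point (between the pads) lies manip.grip_point_offset behind it (manip.grip_point_offset is the distance from the TCP to the grasp point, in m); z points along the fingers, y is the line along which they close (so a half turn about z gives the same grasp; the last joint's range is limited). The gripper opens to 88 mm and grips with 3 to 60 N. Pads are 18 mm wide; open, the fingers measure 123 mm over their backs; the gripper's body (75 mm by 187 mm) begins 45 mm behind the grasp point.
Start: joints at [-1.384, 0.313, 1.498, -0, 1.331, -0.223], TCP at [0.209, -0.482, 0.239] pointing down, gripper open.
Joint ranges: [-2.94, 2.94], [-0.97, 2.17], [0.19, 2.56], [-1.23, 4.37], [0.02, 3.11], [-2.88, 2.88]. Speed limits (rad/s): [2.39, 2.39, 3.01, 3.14, 3.14, 3.14].

## Interface

Orientations are given as [roll, pitch, yaw] about the fixed x, y, z axes, in that order (R = Rz(yaw) Ry(pitch) Rx(roll)).
In Python, from workcell import observe, snapshot, camera_params, manip, boxes_of, cut_out gives the robot as it stands.
- The arm moves only by the shell command python3 -m pendant 'ROWS' [FORCE]. ROWS is JSON, a list of rows, each an object with "claw": the finger opening in mm, from 0 to 88.1; "delta_pos": the shift along the tool's x, y, z in units of 50 mm (1.0 is 50 mm), a list of three; "delta_rot": the turn, a rotation vector about the tool's x, y, z in units of 8 degrees (1.0 is 8 degrees), a list of three. In form: [{"claw": claw, "delta_pos": [dx, dy, dz], "delta_rot": [ax, ay, az]}, ...]. A call has exactly 5 rows; each row is the pose to reach, as a shift and turn from the pose commanded when the call began, along the tool's axes at that moment; what a row does not reach only later rows make up. A row lasts 1/10 s, in which the tool goes at most 50 mm and 8.59 degrees, less where a joint would pass 70% of its speed; a pose out of reach is approached as far as the arm can. A call with a gripper value outside its range is refused whole. The fingers move at their own pace and stop on an object; FORCE is the grip in N (left out, the last holds). Time passes only in rows, so rows that repeat a pose let the fingers close, or fill a call up. It gives the time, the measured TCP pose, the force, the opening and the grip force at its end, in the units of the state.
- observe(): the state, without advancing time (a new reading comes with each control period).
- snapshot(name): name is "scene" or "top" or "wrist"; returns (picture, depth): 420x560x3 uint8, red, green, blue; 420x560 float32, m along the optical axis (not along the pixel's ray), 0 where there is no reading.
- camera_params(name): a dict with "fx", "fy", "cx", "cy" (pixels), "R" (3x3) and "t" (3): a world point X has camera coordinates R X + t; the wrist camera has in their place "mount" (4x4, takes a point from camera to tool coordinates, whose origin is the TCP and whose axes are the flange's). Camera axes: x right, y down, z forward; pixel columns grow to the right and rows downward; lengths in m; the calibration is good to about 2 mm. A picture is of the moment at which its call begins: read the wrist's pose just before it. camera_params takes no time and is no camera call.
- manip.sign_off(): hands the job in; it is judged then, once.
Trained networks look in the newest picture that a camera, given by its name, has taken for a name from the list of things; names that differ only in an ending like _2 or _b are one class to them, and where a whole thing is asked for, a point or a joint stands for the part that bears it (a point fixed in the world has none). Each returns a list of dicts, best first, with "conf" (0 to 1); they miss things now and then, are a little off and sometimes report something else, mostly with a low value. They report only what shows in the picture. A call takes as long as a camera call. They do not tell look-alikes from the thing itself.
- boxes_of(camera, query): "centre" ([column, row] in pixels, amid what is visible of it).
- cut_out(camera, query): "mask" (420x560 bool, what is visible of it) and "centre" ([column, row] in pixels, amid what is visible of it).
The state is a dict: "time": time; "joint_pos": joint angles; "joint_velocities": joint speeds; "tau": joint torques, N m; "tcp_pos": TCP position; "ee_rot": TCP orientation; "wrist_force": force on the tool from outside, world axes, zero at the start; "wrist_torque": the same for the moment, N m; "opening": opening from 0.0 (shut) to 1.0 (fully open); "finger_force": force on a finger pad.
Only numpy, scipy, OpenCV 4.12 (cv2) and the standard library are available. Lean on these libraries where they do the work, as an engineer would, in place of code of your own. Each camera call takes 0.05 s, during which the arm holds its last target. There are 200 camera calls.

## Working session

There is one attempt and no reset: what is moved stays moved. The work goes in short steps, Python scripts to look and compute and a shell command to move; the robot and the scene stay as the last step left them, time stands still between calls to the robot, and variables do not carry over. Pictures are saved under pics/ and viewed, at most 14 in all, crops included, and the job is handed in when it is done.

```bash
mkdir -p pics; ls; python3 - <<'E'
from workcell import *
import cv2
for n in("scene","top"):
    p,d=snapshot(n); cv2.imwrite(f"pics/{n}0.png",p[:,:,::-1])
    for q in ["neck","block112","block94","block76","block58","weight","glue_jar","black_cup","screwdriver"]:
        print(n,q,[([round(c) for c in r["centre"]],round(r["conf"],2)) for r in boxes_of(n,q)[:5]])
print(observe()); print(manip.grip_point_offset); print(camera_params("top"))
E
```

```text
pics
scene neck [([193, 282], 0.61)]
scene block112 [([362, 272], 0.9), ([400, 234], 0.89), ([228, 178], 0.88), ([433, 212], 0.76), ([384, 196], 0.74)]
scene block94 [([362, 272], 0.9), ([400, 234], 0.89), ([228, 178], 0.88), ([433, 212], 0.76), ([384, 196], 0.74)]
scene block76 [([362, 272], 0.9), ([400, 234], 0.89), ([228, 178], 0.88), ([433, 212], 0.76), ([384, 196], 0.74)]
scene block58 [([362, 272], 0.9), ([400, 234], 0.89), ([228, 178], 0.88), ([433, 212], 0.76), ([384, 196], 0.74)]
scene weight [([343, 210], 0.82)]
scene glue_jar [([156, 164], 0.76)]
scene black_cup [([123, 199], 0.86)]
scene screwdriver [([323, 307], 0.64)]
top neck [([313, 129], 0.67)]
top block112 [([138, 236], 0.94), ([214, 288], 0.92), ([186, 239], 0.85), ([200, 187], 0.67), ([171, 282], 0.63)]
top block94 [([138, 236], 0.94), ([214, 288], 0.92), ([186, 239], 0.85), ([200, 187], 0.67), ([171, 282], 0.63)]
top block76 [([138, 236], 0.94), ([214, 288], 0.92), ([186, 239], 0.85), ([200, 187], 0.67), ([171, 282], 0.63)]
top block58 [([138, 236], 0.94), ([214, 288], 0.92), ([186, 239], 0.85), ([200, 187], 0.67
[... 568 characters left out ...]
01, -2.52413428e+01,  6.94600772e-02,
        3.18158185e-02, -5.89854608e-06]), 'tcp_pos': array([ 0.20916484, -0.48152464,  0.2387058 ]), 'ee_rot': array([-3.14153482e+00, -1.22232561e-05,  4.09815359e-01]), 'wrist_force': array([ 0.16523404, -0.63538057, -0.21762723]), 'wrist_torque': array([-0.01684219,  0.00769504,  0.00467791]), 'finger_force': 0.0, 'opening': 1.000897001882837}
0.0187
{'fx': 427.58599861225343, 'fy': 427.58599861225343, 'cx': 282.06155973253055, 'cy': 213.47548933489924, 'R': array([[-0.02338136, -0.99957699, -0.01729587],
       [-0.99880788,  0.02409791, -0.04245137],
       [ 0.04285021,  0.01628268, -0.99894881]]), 't': array([0.05712494, 0.5112321 , 1.32822703])}
```

View pics/top0.png

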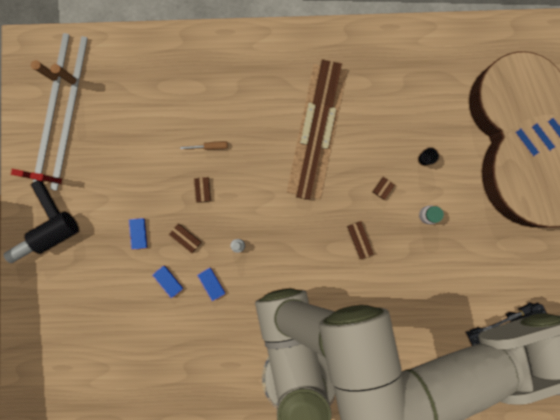

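View pics/scene0.png

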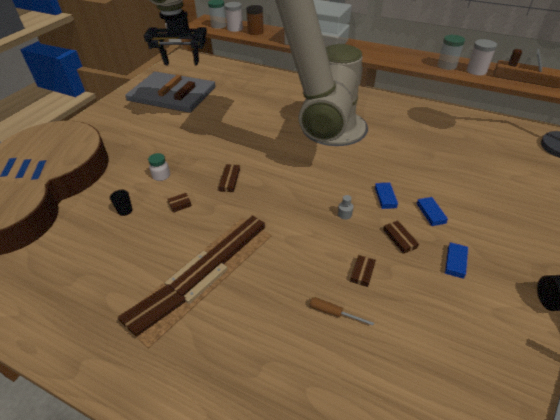

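The top view shows four dark blocks near (360,240), (185,238), (202,190) and (383,188). The neck's butt end is at about (305,195), the weight at (237,245), the jar at (431,214), the cup at (428,157), and the blue look-alikes are on the left. Next I measure these.

```bash
cat > h.py <<'E'
import numpy as np, cv2
from workcell import *
from scipy.spatial.transform import Rotation as Ro
def cam(name):
    c=camera_params(name)
    if name=="wrist":
        s=observe(); T=np.eye(4); T[:3,:3]=Ro.from_euler("xyz",s["ee_rot"]).as_matrix(); T[:3,3]=s["tcp_pos"]
        M=T@c["mount"]; c["Rw"]=M[:3,:3]; c["o"]=M[:3,3]
    else: c["Rw"]=c["R"].T; c["o"]=-c["R"].T@c["t"]
    return c
def onplane(c,uv,z):
    uv=np.atleast_2d(uv).astype(float)
    r=np.c_[(uv[:,0]-c["cx"])/c["fx"],(uv[:,1]-c["cy"])/c["fy"],np.ones(len(uv))]@c["Rw"].T
    return c["o"]+r*((z-c["o"][2])/r[:,2])[:,None]
def rect(c,mask,z):
    m=mask.astype(np.uint8); k=cv2.findContours(m,cv2.RETR_EXTERNAL,cv2.CHAIN_APPROX_NONE)[0]
    k=max(k,key=cv2.contourArea)[:,0,:]
    P=(onplane(c,k,z)[:,:2]*1e4).astype(np.float32)
    (x,y),(w,h),a=cv2.minAreaRect(P); 
    if w<h: w,h,a=h,w,a+90
    a=(a+90)%180-90
    return np.round([x/1e4,y/1e4,w/1e4,h/1e4],4),round(a,1)
E
python3 - <<'E'
from h import *
p,d=snapshot("top"); c=cam("top")
for q,z in [("block112",.02),("neck",.026),("weight",.066),("glue_jar",.072),("black_cup",.062),("screwdriver",.01)]:
    for r in cut_out("top",q): 
        m=r["mask"]; col=p[m].mean(0).round()
        print(q,round(r["conf"],2),np.round(r["centre"]),rect(c,m,z),col)
E
```

```text
block112 0.86 [188. 238.] (array([0.4422, 0.3466, 0.1008, 0.0508]), 47.8) [99. 70. 49.]
block112 0.81 [200. 191.] (array([0.5918, 0.292 , 0.0789, 0.0494]), 4.4) [100.  70.  49.]
block112 0.8 [170. 278.] (array([0.3106, 0.4042, 0.0944, 0.0505]), 38.9) [ 58.  89. 151.]
block112 0.8 [213. 287.] (array([0.2993, 0.2691, 0.0976, 0.0515]), 29.2) [ 60.  88. 149.]
block112 0.76 [384. 188.] (array([ 0.5839, -0.2735,  0.0632,  0.0514]), -32.8) [103.  73.  51.]
block112 0.63 [362. 240.] (array([ 0.4246, -0.1952,  0.1099,  0.0465]), 20.0) [98. 68. 47.]
block112 0.59 [139. 236.] (array([0.4605, 0.4941, 0.0957, 0.0514]), 7.2) [ 64.  93. 150.]
neck 0.75 [316. 130.] (array([ 0.7728, -0.072 ,  0.4431,  0.1111]), -13.3) [122.  94.  67.]
weight 0.51 [236. 244.] (array([0.4186, 0.1755, 0.0361, 0.036 ]), 88.9) [130. 128. 120.]
glue_jar 0.62 [434. 215.] (array([ 0.4961, -0.3987,  0.0712,  0.0506]), 88.6) [ 91. 111.  94.]
black_cup 0.73 [428. 157.] (array([ 0.673 , -0.4012,  0.0632,  0.0546]), 88.5) [35. 29. 25.]
screwdriver 0.79 [212. 149.] (array([0.7326, 0.2711, 0.1149, 0.0269]), -86.3) [125.  94.  65.]
screwdriver 0.35 [427. 159.] (array([ 0.6771, -0.4197,  0.0648,  0.0507]), -46.5) [29. 25. 22.]
```

```bash
cat >> h.py <<'E'
def plan(x,y,z,yawdeg):
    s=observe(); R=Ro.from_euler("xyz",s["ee_rot"]); T=Ro.from_euler("xyz",[np.pi,0,np.radians(yawdeg)])
    d=R.inv().apply(np.array([x,y,z])-s["tcp_pos"])/.05; w=np.degrees((R.inv()*T).as_rotvec())/8
    print("pos",d.round(3).tolist(),"rot",w.round(3).tolist(),"now",s["tcp_pos"].round(4),np.degrees(s["ee_rot"]).round(1),"t",round(s["time"],1))
E
python3 - <<'E'
from h import *
plan(.425,-.195,.25,20)
print(camera_params("wrist"))
c=cam("top");print(onplane(c,[[305,197],[298,197],[314,199],[330,62]],.026))
E
```

```text
pos [6.243, -3.537, -0.226] rot [0.0, 0.0, 0.435] now [ 0.2092 -0.4815  0.2387] [180.    0.   23.5] t 1.4
{'fx': 343.85458250403144, 'fy': 343.85458250403144, 'cx': 286.24123462890265, 'cy': 198.10492685084336, 'mount': array([[ 5.40354308e-04, -9.53016263e-01, -3.02918655e-01,
         7.82274752e-02],
       [ 9.99999351e-01,  2.11152793e-04,  1.11951478e-03,
         4.74525427e-04],
       [-1.00295368e-03, -3.02919063e-01,  9.53015758e-01,
        -1.45815866e-01],
       [ 0.00000000e+00,  0.00000000e+00,  0.00000000e+00,
         1.00000000e+00]])}
[[ 0.56121965 -0.02758574  0.026     ]
 [ 0.56175743 -0.00589765  0.026     ]
 [ 0.55431701 -0.05528738  0.026     ]
 [ 0.98408176 -0.11689875  0.026     ]]
```

```bash

A='{"claw":88,"delta_pos":[6.24,-3.54,-0.2],"delta_rot":[0,0,0.43]}'
python3 -m pendant '[{"claw":88,"delta_pos":[4,-2.3,-0.2],"delta_rot":[0,0,0.43]},{"claw":88,"delta_pos":[4,-2.3,-0.2],"delta_rot":[0,0,0.43]},{"claw":88,"delta_pos":[4,-2.3,-0.2],"delta_rot":[0,0,0.43]},{"claw":88,"delta_pos":[4,-2.3,-0.2],"delta_rot":[0,0,0.43]},{"claw":88,"delta_pos":[4,-2.3,-0.2],"delta_rot":[0,0,0.43]}]'
python3 -c "
from h import *
plan(.56,-.03,.25,-12)"
```

```text
time: 1.85
tcp_pos: [0.3481, -0.2939, 0.2491]
ee_rot: [3.141, -0.0, 0.351]
wrist_force: [-0.9, -0.3, 0.5]
opening: 0.998
finger_force: 0.0
pos [5.796, -3.496, -0.016] rot [0.002, -0.004, 4.017] now [ 0.3481 -0.2939  0.2491] [180.   -0.   20.1] t 1.9
```

```bash

python3 -m pendant '[{"claw":88,"delta_pos":[5.8,-3.5,0],"delta_rot":[0,0,4]},{"claw":88,"delta_pos":[5.8,-3.5,0],"delta_rot":[0,0,4]},{"claw":88,"delta_pos":[5.8,-3.5,0],"delta_rot":[0,0,4]},{"claw":88,"delta_pos":[5.8,-3.5,0],"delta_rot":[0,0,4]},{"claw":88,"delta_pos":[5.8,-3.5,0],"delta_rot":[0,0,4]}]'
python3 -c "
from h import *
plan(.56,-.03,.25,-12)"
```

```text
time: 2.35
tcp_pos: [0.4856, -0.1251, 0.2489]
ee_rot: [3.141, -0.0, -0.214]
wrist_force: [1.0, -1.3, 0.3]
opening: 0.998
finger_force: 0.0
pos [1.052, -2.174, -0.021] rot [0.002, -0.003, -0.032] now [ 0.4856 -0.1251  0.2489] [180.   -0.  -12.3] t 2.4
```

```bash

python3 -m pendant '[{"claw":88,"delta_pos":[0.1,0,0],"delta_rot":[0,0,0]},{"claw":88,"delta_pos":[0.1,0,0],"delta_rot":[0,0,0]},{"claw":88,"delta_pos":[0.1,0,0],"delta_rot":[0,0,0]},{"claw":88,"delta_pos":[0.1,0,0],"delta_rot":[0,0,0]},{"claw":88,"delta_pos":[0.1,0,0],"delta_rot":[0,0,0]}]'
python3 - <<'E'
from h import *
plan(.56,-.03,.25,-12); c=cam("wrist"); p,d=snapshot("wrist"); cv2.imwrite("pics/w1.png",p[:,:,::-1]); np.savez("w1.npz",d=d,p=p,Rw=c["Rw"],o=c["o"])
E
```

```text
time: 2.85
tcp_pos: [0.4892, -0.1282, 0.2489]
ee_rot: [3.141, -0.0, -0.21]
wrist_force: [0.8, -0.5, 1.1]
opening: 1.001
finger_force: 0.0
pos [0.975, -2.217, -0.023] rot [0.001, -0.001, -0.006] now [ 0.4892 -0.1282  0.2489] [180.   -0.  -12.1] t 2.9
```

View pics/w1.png

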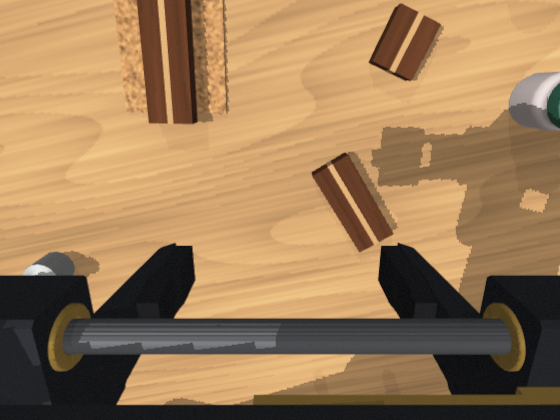

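The wrist view shows the neck butt at (148–196,123), block112 at (355,200) and block58 at (405,42). I'll use depth to isolate their top faces.

```bash
cat >> h.py <<'E'
def cloud(c,d):
    v,u=np.mgrid[:420,:560]; P=np.stack([(u-c["cx"])/c["fx"]*d,(v-c["cy"])/c["fy"]*d,d],-1)
    return P@c["Rw"].T+c["o"]
def tops(c,p,d,lo,hi,minpix=150):
    P=cloud(c,d); m=(d>0)&(P[...,2]>lo)&(P[...,2]<hi)
    m=cv2.morphologyEx(m.astype(np.uint8),cv2.MORPH_OPEN,np.ones((3,3)))
    n,L,st,ce=cv2.connectedComponentsWithStats(m)
    out=[]
    for i in range(1,n):
        if st[i,4]<minpix: continue
        Q=P[L==i]; z=np.median(Q[:,2]); (x,y),(w,h),a=cv2.minAreaRect((Q[:,:2]*1e4).astype(np.float32))
        if w<h: w,h,a=h,w,a+90
        a=(a+90)%180-90
        r=(ce[i].round().tolist(),"xy",round(x/1e4,4),round(y/1e4,4),"LxW",round(w/1e4,4),round(h/1e4,4),"ang",round(a,1),"z",round(float(z),4),"px",int(st[i,4]),"col",p[L==i].mean(0).round().tolist())
        print(*r); out.append((r,Q))
    return out
E
python3 - <<'E'
from h import *
f=np.load("w1.npz"); c=camera_params("wrist"); c["Rw"]=f["Rw"]; c["o"]=f["o"]
tops(c,f["p"],f["d"],.012,.032)
print(cloud(c,f["d"])[[250,200,60,60],[260,280,170,60],2])
o=tops(c,f["p"],f["d"],.0225,.032)
E
```

```text
[167.0, 61.0] xy 0.6151 -0.0327 LxW 0.1189 0.0471 ang -13.4 z 0.0258 px 6127 col [117.0, 76.0, 49.0]
[405.0, 42.0] xy 0.5839 -0.2719 LxW 0.0585 0.0464 ang -35.9 z 0.02 px 2999 col [121.0, 79.0, 51.0]
[525.0, 99.0] xy 0.5009 -0.3915 LxW 0.0561 0.0226 ang -11.3 z 0.0224 px 636 col [135.0, 126.0, 124.0]
[353.0, 203.0] xy 0.4238 -0.1951 LxW 0.1134 0.0461 ang 20.0 z 0.0199 px 3707 col [119.0, 78.0, 51.0]
[55.0, 265.0] xy 0.4249 0.1751 LxW 0.0384 0.0143 ang 43.7 z 0.0214 px 350 col [81.0, 82.0, 80.0]
[0.00119432 0.00023655 0.02644007 0.00143873]
[166.0, 61.0] xy 0.6138 -0.0322 LxW 0.1164 0.0469 ang -13.0 z 0.0259 px 5785 col [121.0, 79.0, 51.0]
[528.0, 100.0] xy 0.5018 -0.389 LxW 0.0512 0.0167 ang -12.3 z 0.0272 px 290 col [135.0, 126.0, 124.0]
```

```bash
python3 - <<'E'
from h import *
f=np.load("w1.npz"); c=camera_params("wrist"); c["Rw"]=f["Rw"]; c["o"]=f["o"]
o=tops(c,f["p"],f["d"],.0225,.032)[0]; Q=o[1][:,:2]
for it in (-12.5,-13,-13.5):
    a=np.radians(it); e=np.array([np.cos(a),np.sin(a)]); n=np.array([-e[1],e[0]])
    s=Q@e; t=Q@n; b=np.linspace(s.min()+.003,s.max()-.012,12)
    lo=[t[(s>=x)&(s<x+.008)].min() for x in b]; hi=[t[(s>=x)&(s<x+.008)].max() for x in b]
    mid=(np.array(lo)+hi)/2
    print(it,"slope deg",np.degrees(np.polyfit(b,mid,1)[0]).round(2),"w",np.mean(np.array(hi)-lo).round(4),"t",mid.mean().round(4),
     "butt s",[round(float(np.sort(s[(t>x)&(t<x+.01)])[2]),4) for x in np.linspace(t.min()+.004,t.max()-.014,4)], "butt",(e*s.min()+n*mid.mean()).round(4))
plan(.4238,-.1951,.08,20)
E
```

```text
[166.0, 61.0] xy 0.6138 -0.0322 LxW 0.1164 0.0469 ang -13.0 z 0.0259 px 5785 col [121.0, 79.0, 51.0]
[528.0, 100.0] xy 0.5018 -0.389 LxW 0.0512 0.0167 ang -12.3 z 0.0272 px 290 col [135.0, 126.0, 124.0]
-12.5 slope deg -0.64 w 0.0464 t 0.1013 butt s [0.549, 0.5489, 0.5488, 0.5487] butt [ 0.5568 -0.0197]
-13 slope deg -0.13 w 0.0464 t 0.1066 butt s [0.5482, 0.548, 0.5478, 0.5476] butt [ 0.5571 -0.0192]
-13.5 slope deg 0.36 w 0.0464 t 0.1118 butt s [0.5473, 0.5471, 0.5468, 0.5466] butt [ 0.5574 -0.0188]
pos [-1.001, 1.584, 3.378] rot [0.001, -0.001, -4.004] now [ 0.4893 -0.1281  0.2489] [180.  -0. -12.] t 2.9
```

```bash

python3 -m pendant '[{"claw":88,"delta_pos":[-1,1.58,2.5],"delta_rot":[0,0,-4]},{"claw":88,"delta_pos":[-1,1.58,2.5],"delta_rot":[0,0,-4]},{"claw":88,"delta_pos":[-1,1.58,3.4],"delta_rot":[0,0,-4]},{"claw":88,"delta_pos":[-1,1.58,3.4],"delta_rot":[0,0,-4]},{"claw":88,"delta_pos":[-1,1.58,3.4],"delta_rot":[0,0,-4]}]' 20
python3 -c "
from h import *
plan(.4238,-.1951,.004,20)"
```

```text
time: 3.4
tcp_pos: [0.4212, -0.1938, 0.0752]
ee_rot: [-3.134, 0.005, 0.348]
wrist_force: [0.5, -0.0, 0.7]
opening: 1.001
finger_force: 0.0
pos [0.046, 0.053, 1.423] rot [-0.055, 0.034, -0.009] now [ 0.4212 -0.1938  0.0752] [-179.6    0.3   19.9] t 3.4
```

```bash

python3 -m pendant '[{"claw":88,"delta_pos":[0,0,0.5],"delta_rot":[0,0,0]},{"claw":88,"delta_pos":[0,0,1],"delta_rot":[0,0,0]},{"claw":88,"delta_pos":[0,0,1.4],"delta_rot":[0,0,0]},{"claw":88,"delta_pos":[0,0,1.48],"delta_rot":[0,0,0]},{"claw":88,"delta_pos":[0,0,1.48],"delta_rot":[0,0,0]}]' 20
python3 -c "
from h import *
plan(.4238,-.1951,.004,20)"
```

```text
time: 3.9
tcp_pos: [0.4253, -0.1946, 0.006]
ee_rot: [3.14, -0.001, 0.348]
wrist_force: [-0.2, 0.3, 0.5]
opening: 0.997
finger_force: 0.0
pos [-0.031, 0.0, 0.04] rot [0.008, -0.005, -0.006] now [ 0.4253 -0.1946  0.006 ] [179.9  -0.   20. ] t 3.9
```

```bash

python3 -m pendant '[{"claw":30,"delta_pos":[0,0,0],"delta_rot":[0,0,0]},{"claw":30,"delta_pos":[0,0,0],"delta_rot":[0,0,0]},{"claw":30,"delta_pos":[0,0,0],"delta_rot":[0,0,0]},{"claw":30,"delta_pos":[0,0,0],"delta_rot":[0,0,0]},{"claw":30,"delta_pos":[0,0,0],"delta_rot":[0,0,0]}]' 20
python3 -m pendant '[{"claw":30,"delta_pos":[0,0,-0.5],"delta_rot":[0,0,0]},{"claw":30,"delta_pos":[0,0,-1],"delta_rot":[0,0,0]},{"claw":30,"delta_pos":[0,0,-1.5],"delta_rot":[0,0,0]},{"claw":30,"delta_pos":[0,0,-2],"delta_rot":[0,0,0]},{"claw":30,"delta_pos":[0,0,-2],"delta_rot":[0,0,0]}]' 20
python3 -c "
from h import *
plan(.6116,-.0317,.1,-13.1)"
```

```text
time: 4.4
tcp_pos: [0.4244, -0.1943, 0.005]
ee_rot: [3.141, -0.0, 0.35]
wrist_force: [0.2, -0.2, 0.5]
opening: 0.568
finger_force: 0.0
time: 4.9
tcp_pos: [0.4255, -0.1951, 0.1073]
ee_rot: [3.137, -0.003, 0.35]
wrist_force: [0.5, 0.4, -0.3]
opening: 0.519
finger_force: 20.0
pos [4.616, -1.796, 0.15] rot [0.026, -0.029, 4.142] now [ 0.4255 -0.1951  0.1073] [179.7  -0.2  20. ] t 4.9
```

```bash

python3 -m pendant '[{"claw":30,"delta_pos":[4.6,-1.8,0.1],"delta_rot":[0,0,4.14]},{"claw":30,"delta_pos":[4.6,-1.8,0.1],"delta_rot":[0,0,4.14]},{"claw":30,"delta_pos":[4.6,-1.8,0.1],"delta_rot":[0,0,4.14]},{"claw":30,"delta_pos":[4.6,-1.8,0.1],"delta_rot":[0,0,4.14]},{"claw":30,"delta_pos":[4.6,-1.8,0.1],"delta_rot":[0,0,4.14]}]'
python3 -m pendant '[{"claw":30,"delta_pos":[0,0,0],"delta_rot":[0,0,0]},{"claw":30,"delta_pos":[0,0,0],"delta_rot":[0,0,0]},{"claw":30,"delta_pos":[0,0,0],"delta_rot":[0,0,0]},{"claw":30,"delta_pos":[0,0,0],"delta_rot":[0,0,0]},{"claw":30,"delta_pos":[0,0,0],"delta_rot":[0,0,0]}]'
python3 - <<'E'
from h import *
plan(.6116,-.0317,.1,-13.1); c=cam("wrist"); p,d=snapshot("wrist"); cv2.imwrite("pics/w2.png",p[:,:,::-1])
tops(c,p,d,.06,.16)
E
```

```text
time: 5.4
tcp_pos: [0.5975, -0.0409, 0.0986]
ee_rot: [3.142, 0.002, -0.233]
wrist_force: [0.5, -1.1, -0.3]
opening: 0.521
finger_force: 20.0
time: 5.9
tcp_pos: [0.5963, -0.0432, 0.1002]
ee_rot: [3.142, 0.0, -0.23]
wrist_force: [0.2, 0.4, -1.2]
opening: 0.522
finger_force: 20.0
pos [0.245, -0.294, 0.004] rot [0.0, 0.001, -0.007] now [ 0.5963 -0.0432  0.1002] [180.    0.  -13.2] t 5.9
[287.0, 243.0] xy 0.6112 -0.0477 LxW 0.0835 0.0795 ang -12.7 z 0.1076 px 25905 col [96.0, 67.0, 49.0]
[194.0, 362.0] xy 0.5976 -0.0134 LxW 0.012 0.0008 ang -13.8 z 0.1551 px 150 col [48.0, 44.0, 42.0]
[287.0, 361.0] xy 0.5467 -0.0324 LxW 0.0456 0.0103 ang 76.9 z 0.1072 px 1199 col [157.0, 108.0, 73.0]
[379.0, 363.0] xy 0.5838 -0.0723 LxW 0.0108 0.0008 ang -14.1 z 0.1559 px 168 col [32.0, 31.0, 32.0]
```

View pics/w2.png

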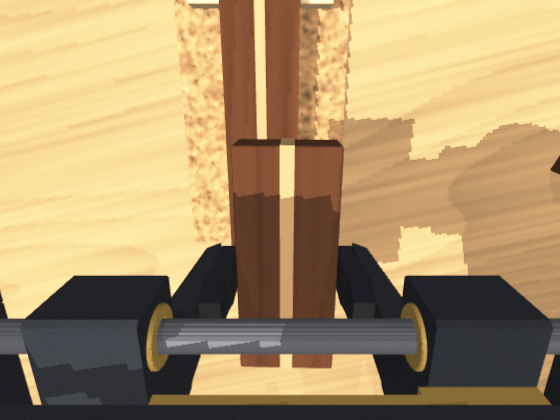

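The block is held level at the target heading, but low in the pads: its top is 7 mm above the TCP. I'll compute where it sits relative to the tool.

```bash
cat >> h.py <<'E'
B=np.array([.557,-.019]); E=np.array([np.cos(np.radians(-13.1)),np.sin(np.radians(-13.1))]); N=np.array([-E[1],E[0]])
def held(L,lo=.002,hi=.02,save=None):
    "held block top relative to TCP: extents, and target tcp"
    s=observe(); c=cam("wrist"); p,d=snapshot("wrist"); P=cloud(c,d)
    if save: cv2.imwrite(save,p[:,:,::-1])
    a=s["ee_rot"][2]; e=np.array([np.cos(a),np.sin(a)]); n=np.array([-e[1],e[0]])
    z=P[...,2]-s["tcp_pos"][2]; r=P[...,:2]-s["tcp_pos"][:2]; X=r@e; Y=r@n
    m=(d>0)&(z>lo)&(z<hi)&(abs(Y)<.021)&(abs(X)<.09)
    zt=np.median(z[m]); m&=abs(z-zt)<.004
    x0,x1=np.percentile(X[m],[.2,99.8]); 
    k=m&(X>x0+.005)&(X<x1-.005); m2=(d>0)&(abs(z-zt)<.003)&(abs(Y)<.03)&(X>.02)&(X<x1-.003)
    cx=(x0+x1)/2; 
    print("top above tcp",zt.round(4),"x",x0.round(4),x1.round(4),"len",(x1-x0).round(4),"cx",cx.round(4),"y",np.percentile(Y[m2],[.5,99.5]).round(4) if m2.any() else None)
    t=B+E*L/2-cx*E; print("target tcp xy",t.round(4)); return t,zt
E
python3 - <<'E'
from h import *
t,zt=held(.112); plan(*t,.046-zt+.001,-13.1)
E
```

```text
top above tcp 0.0071 x -0.0549 0.0569 len 0.1118 cx 0.001 y [-0.0236  0.0217]
target tcp xy [ 0.6105 -0.0315]
pos [0.22, -0.288, 1.208] rot [0.0, -0.001, -0.004] now [ 0.5966 -0.043   0.1003] [180.   -0.  -13.1] t 6.0
```

```bash

python3 -m pendant '[{"claw":30,"delta_pos":[0.22,-0.29,0.2],"delta_rot":[0,0,0]},{"claw":30,"delta_pos":[0.22,-0.29,0.5],"delta_rot":[0,0,0]},{"claw":30,"delta_pos":[0.22,-0.29,0.8],"delta_rot":[0,0,0]},{"claw":30,"delta_pos":[0.22,-0.29,1.1],"delta_rot":[0,0,0]},{"claw":30,"delta_pos":[0.22,-0.29,1.15],"delta_rot":[0,0,0]}]'
python3 -m pendant '[{"claw":30,"delta_pos":[0,0,0],"delta_rot":[0,0,0]},{"claw":30,"delta_pos":[0,0,0],"delta_rot":[0,0,0]},{"claw":30,"delta_pos":[0,0,0],"delta_rot":[0,0,0]},{"claw":30,"delta_pos":[0,0,0.05],"delta_rot":[0,0,0]},{"claw":30,"delta_pos":[0,0,0.05],"delta_rot":[0,0,0]}]'
python3 -c "
from h import *
plan(.6105,-.0315,.0389,-13.1)"
```

```text
time: 6.5
tcp_pos: [0.6093, -0.0309, 0.0401]
ee_rot: [3.142, 0.004, -0.229]
wrist_force: [-0.7, -0.9, -0.6]
opening: 0.522
finger_force: 20.0
time: 7.0
tcp_pos: [0.6107, -0.0307, 0.0401]
ee_rot: [3.142, 0.0, -0.228]
wrist_force: [-0.0, 0.6, 0.2]
opening: 0.517
finger_force: 20.0
pos [-0.001, 0.016, 0.023] rot [0.0, 0.0, 0.003] now [ 0.6107 -0.0307  0.0401] [180.    0.  -13.1] t 7.0
```

```bash

python3 -m pendant '[{"claw":30,"delta_pos":[0,0.01,0.03],"delta_rot":[0,0,0]},{"claw":30,"delta_pos":[0,0.01,0.03],"delta_rot":[0,0,0]},{"claw":70,"delta_pos":[0,0.01,0.03],"delta_rot":[0,0,0]},{"claw":70,"delta_pos":[0,0.01,0.03],"delta_rot":[0,0,0]},{"claw":70,"delta_pos":[0,0.01,0.03],"delta_rot":[0,0,0]}]'
python3 -m pendant '[{"claw":70,"delta_pos":[0,0,0],"delta_rot":[0,0,0]},{"claw":70,"delta_pos":[0,0,-0.5],"delta_rot":[0,0,0]},{"claw":70,"delta_pos":[0,0,-1.5],"delta_rot":[0,0,0]},{"claw":70,"delta_pos":[0,0,-2.5],"delta_rot":[0,0,0]},{"claw":70,"delta_pos":[0,0,-3.5],"delta_rot":[0,0,0]}]'
python3 -c "
from h import *
plan(.4422,.3466,.21,48)"
```

```text
time: 7.5
tcp_pos: [0.6106, -0.0313, 0.0385]
ee_rot: [3.142, 0.0, -0.228]
wrist_force: [-0.3, -0.3, -0.5]
opening: 0.764
finger_force: 0.0
time: 8.0
tcp_pos: [0.6103, -0.0312, 0.2156]
ee_rot: [3.142, 0.0, -0.228]
wrist_force: [0.6, 0.2, 0.6]
opening: 0.791
finger_force: 0.0
pos [-4.986, -6.599, 0.112] rot [-0.0, 0.001, -7.635] now [ 0.6103 -0.0312  0.2156] [180.    0.  -13.1] t 8.0
```

```bash

python3 - <<'E'
from h import *
c=cam("wrist"); p,d=snapshot("wrist"); tops(c,p,d,.039,.055)
E
python3 -m pendant '[{"claw":70,"delta_pos":[-3,-3.9,0],"delta_rot":[0,0,-4.5]},{"claw":70,"delta_pos":[-3,-3.9,0],"delta_rot":[0,0,-4.5]},{"claw":70,"delta_pos":[-3,-3.9,0],"delta_rot":[0,0,-4.5]},{"claw":70,"delta_pos":[-3,-3.9,0],"delta_rot":[0,0,-4.5]},{"claw":70,"delta_pos":[-3,-3.9,0],"delta_rot":[0,0,-4.5]}]'
python3 -c "
from h import *
plan(.41,.31,.23,48)"
```

```text
[287.0, 170.0] xy 0.6112 -0.0327 LxW 0.1123 0.0461 ang -13.4 z 0.0459 px 5623 col [124.0, 81.0, 53.0]
time: 8.55
tcp_pos: [0.5075, 0.1944, 0.2135]
ee_rot: [-3.142, -0.0, 0.405]
wrist_force: [0.8, 0.4, -0.4]
opening: 0.798
finger_force: 0.0
pos [-0.881, -2.893, -0.33] rot [0.0, -0.001, -3.101] now [0.5075 0.1944 0.2135] [-180.    -0.    23.2] t 8.6
```

```bash

python3 -m pendant '[{"claw":70,"delta_pos":[-0.9,-2.9,-0.3],"delta_rot":[0,0,-3.1]},{"claw":70,"delta_pos":[-0.9,-2.9,-0.3],"delta_rot":[0,0,-3.1]},{"claw":70,"delta_pos":[-0.9,-2.9,-0.3],"delta_rot":[0,0,-3.1]},{"claw":70,"delta_pos":[-0.9,-2.9,-0.3],"delta_rot":[0,0,-3.1]},{"claw":70,"delta_pos":[-0.9,-2.9,-0.3],"delta_rot":[0,0,-3.1]}]'
python3 -m pendant '[{"claw":70,"delta_pos":[0,0,0],"delta_rot":[0,0,0]},{"claw":70,"delta_pos":[0,0,0],"delta_rot":[0,0,0]},{"claw":70,"delta_pos":[0,0,0],"delta_rot":[0,0,0]},{"claw":70,"delta_pos":[0,0,0],"delta_rot":[0,0,0]},{"claw":70,"delta_pos":[0,0,0],"delta_rot":[0,0,0]}]'
python3 - <<'E'
from h import *
c=cam("wrist"); p,d=snapshot("wrist"); 
for r,Q in tops(c,p,d,.014,.026):
    if r[-1][0]>r[-1][2]+30: plan(r[2],r[3],.004,r[7])
E
```

```text
time: 9.05
tcp_pos: [0.4103, 0.3093, 0.2286]
ee_rot: [3.141, -0.0, 0.834]
wrist_force: [0.5, -0.7, 0.5]
opening: 0.794
finger_force: 0.0
time: 9.55
tcp_pos: [0.4111, 0.3084, 0.2286]
ee_rot: [-3.142, 0.0, 0.832]
wrist_force: [-0.1, 0.2, 0.2]
opening: 0.794
finger_force: 0.0
[167.0, 12.0] xy 0.4246 0.4864 LxW 0.059 0.0296 ang -42.3 z 0.0198 px 1331 col [55.0, 111.0, 218.0]
[436.0, 48.0] xy 0.5934 0.2961 LxW 0.0769 0.0465 ang 4.3 z 0.0201 px 4293 col [119.0, 78.0, 51.0]
[279.0, 112.0] xy 0.4417 0.3521 LxW 0.0944 0.046 ang 50.0 z 0.02 px 4370 col [123.0, 81.0, 53.0]
[149.0, 160.0] xy 0.3081 0.408 LxW 0.095 0.0465 ang 39.1 z 0.0198 px 3990 col [40.0, 99.0, 217.0]
[236.0, 251.0] xy 0.2978 0.2723 LxW 0.0951 0.046 ang 29.5 z 0.02 px 2902 col [41.0, 100.0, 218.0]Traceback (most recent call last):
  File "<stdin>", line 4, in <module>
  File "h.py", line 24, in plan
    s=observe(); R=Ro.from_euler("xyz",s["ee_rot"]); T=Ro.from_euler("xyz",[np.pi,0,np.radians(yawdeg)])
                                                                                    ~~~~~~~~~~^^^^^^^^
TypeError: ufunc 'radians' not supported for the input types, and the inputs could not be safely coerced to any supported types according to the casting rule ''safe''
```

```bash
python3 -c "
from h import *
plan(.4417,.3521,.004,50)"
```

```text
pos [1.06, -0.133, 4.491] rot [-0.0, 0.001, -0.289] now [0.411  0.3084 0.2286] [-180.     0.    47.7] t 9.6
```

```bash

python3 -m pendant '[{"claw":70,"delta_pos":[1.06,-0.13,1],"delta_rot":[0,0,-0.29]},{"claw":70,"delta_pos":[1.06,-0.13,2],"delta_rot":[0,0,-0.29]},{"claw":70,"delta_pos":[1.06,-0.13,2.8],"delta_rot":[0,0,-0.29]},{"claw":70,"delta_pos":[1.06,-0.13,3.2],"delta_rot":[0,0,-0.29]},{"claw":70,"delta_pos":[1.06,-0.13,3.2],"delta_rot":[0,0,-0.29]}]'
python3 -m pendant '[{"claw":70,"delta_pos":[0,0,0.4],"delta_rot":[0,0,0]},{"claw":70,"delta_pos":[0,0,0.9],"delta_rot":[0,0,0]},{"claw":70,"delta_pos":[0,0,1.2],"delta_rot":[0,0,0]},{"claw":70,"delta_pos":[0,0,1.28],"delta_rot":[0,0,0]},{"claw":60,"delta_pos":[0,0,1.28],"delta_rot":[0,0,0]}]'
python3 -c "
from h import *
plan(.4417,.3521,.004,50)"
```

```text
time: 10.1
tcp_pos: [0.4398, 0.3513, 0.065]
ee_rot: [-3.139, 0.007, 0.873]
wrist_force: [0.0, -0.2, 2.0]
opening: 0.792
finger_force: 0.0
time: 10.6
tcp_pos: [0.442, 0.3524, 0.0054]
ee_rot: [3.141, -0.001, 0.873]
wrist_force: [-0.5, 0.3, 0.6]
opening: 0.725
finger_force: 0.0
pos [-0.009, -0.001, 0.027] rot [0.002, -0.005, 0.005] now [0.442  0.3524 0.0054] [180.  -0.  50.] t 10.6
```

```bash

python3 -m pendant '[{"claw":30,"delta_pos":[0,0,0],"delta_rot":[0,0,0]},{"claw":30,"delta_pos":[0,0,0],"delta_rot":[0,0,0]},{"claw":30,"delta_pos":[0,0,0],"delta_rot":[0,0,0]},{"claw":30,"delta_pos":[0,0,0],"delta_rot":[0,0,0]},{"claw":30,"delta_pos":[0,0,0],"delta_rot":[0,0,0]}]' 20
python3 -m pendant '[{"claw":30,"delta_pos":[0,0,0],"delta_rot":[0,0,0]},{"claw":30,"delta_pos":[0,0,-0.5],"delta_rot":[0,0,0]},{"claw":30,"delta_pos":[0,0,-1.3],"delta_rot":[0,0,0]},{"claw":30,"delta_pos":[0,0,-2.2],"delta_rot":[0,0,0]},{"claw":30,"delta_pos":[0,0,-2.2],"delta_rot":[0,0,0]}]' 20
python3 -c "
from h import *
plan(.6028,-.0297,.12,-13.1)"
```

```text
time: 11.1
tcp_pos: [0.4421, 0.3525, 0.0056]
ee_rot: [3.141, -0.002, 0.873]
wrist_force: [-0.5, -0.9, 7.3]
opening: 0.517
finger_force: 20.0
time: 11.6
tcp_pos: [0.4439, 0.3535, 0.1204]
ee_rot: [3.138, -0.01, 0.874]
wrist_force: [0.6, 1.4, -1.3]
opening: 0.518
finger_force: 20.0
pos [-3.836, 7.358, 0.002] rot [-0.012, -0.078, 7.894] now [0.4439 0.3535 0.1204] [179.8  -0.5  50.1] t 11.6
```

```bash

python3 -m pendant '[{"claw":30,"delta_pos":[-1.8,3.5,0],"delta_rot":[0,0,4]},{"claw":30,"delta_pos":[-1.8,3.5,0],"delta_rot":[0,0,4]},{"claw":30,"delta_pos":[-1.8,3.5,0],"delta_rot":[0,0,4]},{"claw":30,"delta_pos":[-1.8,3.5,0],"delta_rot":[0,0,4]},{"claw":30,"delta_pos":[-1.8,3.5,0],"delta_rot":[0,0,4]}]'
python3 -c "
from h import *
plan(.6028,-.0297,.12,-13.1)"
```

```text
time: 12.1
tcp_pos: [0.5196, 0.1664, 0.114]
ee_rot: [3.141, 0.0, 0.306]
wrist_force: [-0.3, 0.5, -0.6]
opening: 0.516
finger_force: 20.0
pos [0.404, 4.241, -0.117] rot [0.006, 0.001, 3.832] now [0.5196 0.1664 0.114 ] [180.    0.   17.6] t 12.1
```

```bash

python3 -m pendant '[{"claw":30,"delta_pos":[0.4,4.2,-0.1],"delta_rot":[0,0,3.83]},{"claw":30,"delta_pos":[0.4,4.2,-0.1],"delta_rot":[0,0,3.83]},{"claw":30,"delta_pos":[0.4,4.2,-0.1],"delta_rot":[0,0,3.83]},{"claw":30,"delta_pos":[0.4,4.2,-0.1],"delta_rot":[0,0,3.83]},{"claw":30,"delta_pos":[0.4,4.2,-0.1],"delta_rot":[0,0,3.83]}]'
python3 -m pendant '[{"claw":30,"delta_pos":[0,0,0],"delta_rot":[0,0,0]},{"claw":30,"delta_pos":[0,0,0],"delta_rot":[0,0,0]},{"claw":30,"delta_pos":[0,0,0],"delta_rot":[0,0,0]},{"claw":30,"delta_pos":[0,0,0],"delta_rot":[0,0,0]},{"claw":30,"delta_pos":[0,0,0],"delta_rot":[0,0,0]}]'
python3 - <<'E'
from h import *
t,zt=held(.094); plan(*t,.066-zt+.001,-13.1)
E
```

```text
time: 12.6
tcp_pos: [0.603, -0.0264, 0.1189]
ee_rot: [3.141, -0.0, -0.225]
wrist_force: [-0.0, 0.8, -0.4]
opening: 0.523
finger_force: 20.0
time: 13.1
tcp_pos: [0.6018, -0.0217, 0.1197]
ee_rot: [-3.142, -0.0, -0.218]
wrist_force: [0.1, -0.6, -0.2]
opening: 0.521
finger_force: 20.0
top above tcp 0.0142 x -0.0461 0.0477 len 0.0939 cx 0.0008 y [-0.0235  0.0218]
target tcp xy [ 0.602  -0.0295]
pos [0.035, 0.147, 1.339] rot [-0.0, -0.001, 0.07] now [ 0.6019 -0.0219  0.1198] [-180.    -0.   -12.5] t 13.2
```

```bash

python3 -m pendant '[{"claw":30,"delta_pos":[0.03,0.15,0.3],"delta_rot":[0,0,0.07]},{"claw":30,"delta_pos":[0.03,0.15,0.8],"delta_rot":[0,0,0.07]},{"claw":30,"delta_pos":[0.03,0.15,1.1],"delta_rot":[0,0,0.07]},{"claw":30,"delta_pos":[0.03,0.15,1.25],"delta_rot":[0,0,0.07]},{"claw":30,"delta_pos":[0.03,0.15,1.3],"delta_rot":[0,0,0.07]}]'
python3 -m pendant '[{"claw":30,"delta_pos":[0,0,0.03],"delta_rot":[0,0,0]},{"claw":30,"delta_pos":[0,0,0.03],"delta_rot":[0,0,0]},{"claw":30,"delta_pos":[0,0,0.03],"delta_rot":[0,0,0]},{"claw":30,"delta_pos":[0,0,0.03],"delta_rot":[0,0,0]},{"claw":30,"delta_pos":[0,0,0.03],"delta_rot":[0,0,0]}]'
python3 -c "
from h import *
plan(.602,-.0295,.0528,-13.1)"
```

```text
time: 13.65
tcp_pos: [0.6017, -0.0301, 0.0542]
ee_rot: [-3.142, 0.001, -0.229]
wrist_force: [-0.9, 0.4, -0.2]
opening: 0.518
finger_force: 20.0
time: 14.15
tcp_pos: [0.602, -0.0303, 0.0534]
ee_rot: [-3.142, -0.0, -0.23]
wrist_force: [0.1, -0.5, -0.7]
opening: 0.52
finger_force: 20.0
pos [-0.003, -0.015, 0.013] rot [-0.0, -0.004, -0.007] now [ 0.602  -0.0303  0.0534] [-180.    -0.   -13.2] t 14.2
```

```bash

python3 -m pendant '[{"claw":30,"delta_pos":[0,-0.01,0.02],"delta_rot":[0,0,0]},{"claw":30,"delta_pos":[0,-0.01,0.02],"delta_rot":[0,0,0]},{"claw":70,"delta_pos":[0,-0.01,0.02],"delta_rot":[0,0,0]},{"claw":70,"delta_pos":[0,-0.01,0.02],"delta_rot":[0,0,0]},{"claw":70,"delta_pos":[0,-0.01,0.02],"delta_rot":[0,0,0]}]'
python3 -m pendant '[{"claw":70,"delta_pos":[0,0,0],"delta_rot":[0,0,0]},{"claw":70,"delta_pos":[0,0,-0.5],"delta_rot":[0,0,0]},{"claw":70,"delta_pos":[0,0,-1.5],"delta_rot":[0,0,0]},{"claw":70,"delta_pos":[0,0,-2.5],"delta_rot":[0,0,0]},{"claw":70,"delta_pos":[0,0,-3.3],"delta_rot":[0,0,0]}]'
python3 - <<'E'
from h import *
c=cam("wrist"); p,d=snapshot("wrist"); tops(c,p,d,.056,.075);tops(c,p,d,.039,.055)
plan(.57,.29,.2,4)
E
```

```text
time: 14.65
tcp_pos: [0.602, -0.0298, 0.0522]
ee_rot: [-3.142, -0.0, -0.23]
wrist_force: [0.3, -0.2, -0.5]
opening: 0.771
finger_force: 0.0
time: 15.15
tcp_pos: [0.6021, -0.0298, 0.2203]
ee_rot: [3.142, -0.002, -0.23]
wrist_force: [-0.2, 0.2, 0.2]
opening: 0.793
finger_force: 0.0
[287.0, 177.0] xy 0.602 -0.031 LxW 0.0945 0.0461 ang -13.1 z 0.0659 px 5175 col [124.0, 81.0, 53.0]
[286.0, 115.0] xy 0.6567 -0.0432 LxW 0.0458 0.0183 ang 77.0 z 0.046 px 1106 col [119.0, 78.0, 51.0]
pos [-2.126, -6.081, 0.508] rot [0.014, -0.087, -2.144] now [ 0.604  -0.0302  0.2268] [180.   -0.7 -13.2] t 15.2
```

```bash

python3 -m pendant '[{"claw":70,"delta_pos":[-1.4,-4,0],"delta_rot":[0,0,-2.1]},{"claw":70,"delta_pos":[-1.4,-4,0],"delta_rot":[0,0,-2.1]},{"claw":70,"delta_pos":[-1.4,-4,0],"delta_rot":[0,0,-2.1]},{"claw":70,"delta_pos":[-1.4,-4,0],"delta_rot":[0,0,-2.1]},{"claw":70,"delta_pos":[-1.4,-4,0],"delta_rot":[0,0,-2.1]}]'
python3 -c "
from h import *
plan(.5934,.2961,.07,4.3)"
```

```text
time: 15.7
tcp_pos: [0.5782, 0.1852, 0.2169]
ee_rot: [-3.141, 0.0, 0.068]
wrist_force: [-0.0, -0.4, 0.9]
opening: 0.796
finger_force: 0.0
pos [0.455, -2.19, 2.94] rot [-0.006, 0.001, -0.05] now [0.5782 0.1852 0.2169] [-180.     0.     3.9] t 15.7
```

```bash

python3 -m pendant '[{"claw":70,"delta_pos":[0.45,-2.19,0.5],"delta_rot":[0,0,-0.05]},{"claw":70,"delta_pos":[0.45,-2.19,1],"delta_rot":[0,0,-0.05]},{"claw":70,"delta_pos":[0.45,-2.19,1.8],"delta_rot":[0,0,-0.05]},{"claw":70,"delta_pos":[0.45,-2.19,2.6],"delta_rot":[0,0,-0.05]},{"claw":70,"delta_pos":[0.45,-2.19,2.9],"delta_rot":[0,0,-0.05]}]'
python3 -m pendant '[{"claw":70,"delta_pos":[0,0,0],"delta_rot":[0,0,0]},{"claw":70,"delta_pos":[0,0,0],"delta_rot":[0,0,0]},{"claw":70,"delta_pos":[0,0,0],"delta_rot":[0,0,0]},{"claw":70,"delta_pos":[0,0,0],"delta_rot":[0,0,0]},{"claw":70,"delta_pos":[0,0,0],"delta_rot":[0,0,0]}]'
python3 -c "
from h import *
c=cam('wrist'); p,d=snapshot('wrist'); tops(c,p,d,.014,.026)
plan(.5934,.2961,.004,4.3)"
```

```text
time: 16.2
tcp_pos: [0.5926, 0.2909, 0.0668]
ee_rot: [3.14, 0.008, 0.071]
wrist_force: [0.2, -0.4, 0.1]
opening: 0.797
finger_force: 0.0
time: 16.7
tcp_pos: [0.5953, 0.2916, 0.0734]
ee_rot: [-3.141, -0.002, 0.07]
wrist_force: [0.2, -0.1, -0.4]
opening: 0.797
finger_force: 0.0
[401.0, 3.0] xy 0.7206 0.241 LxW 0.0529 0.0027 ang -86.2 z 0.0179 px 597 col [103.0, 69.0, 40.0]
[277.0, 219.0] xy 0.5933 0.2963 LxW 0.0768 0.0461 ang 4.1 z 0.0199 px 8473 col [105.0, 68.0, 45.0]
pos [-0.031, -0.092, 1.381] rot [-0.002, -0.009, -0.034] now [0.5952 0.2916 0.073 ] [-1.8e+02 -1.0e-01  4.0e+00] t 16.8
```

```bash

python3 -m pendant '[{"claw":70,"delta_pos":[-0.03,-0.09,0.4],"delta_rot":[0,0,-0.03]},{"claw":70,"delta_pos":[-0.03,-0.09,0.9],"delta_rot":[0,0,-0.03]},{"claw":65,"delta_pos":[-0.03,-0.09,1.25],"delta_rot":[0,0,-0.03]},{"claw":60,"delta_pos":[-0.03,-0.09,1.36],"delta_rot":[0,0,-0.03]},{"claw":60,"delta_pos":[-0.03,-0.09,1.36],"delta_rot":[0,0,-0.03]}]'
python3 -m pendant '[{"claw":30,"delta_pos":[0,0,0],"delta_rot":[0,0,0]},{"claw":30,"delta_pos":[0,0,0],"delta_rot":[0,0,0]},{"claw":30,"delta_pos":[0,0,0],"delta_rot":[0,0,0]},{"claw":30,"delta_pos":[0,0,0],"delta_rot":[0,0,0]},{"claw":30,"delta_pos":[0,0,0],"delta_rot":[0,0,0]}]' 20
python3 -m pendant '[{"claw":30,"delta_pos":[0,0,0],"delta_rot":[0,0,0]},{"claw":30,"delta_pos":[0,0,-0.5],"delta_rot":[0,0,0]},{"claw":30,"delta_pos":[0,0,-1.3],"delta_rot":[0,0,0]},{"claw":30,"delta_pos":[0,0,-2.2],"delta_rot":[0,0,0]},{"claw":30,"delta_pos":[0,0,-2.7],"delta_rot":[0,0,0]}]' 20
python3 -c "
from h import *
plan(.594,-.0276,.14,-13.1)"
```

```text
time: 17.25
tcp_pos: [0.5929, 0.2959, 0.0039]
ee_rot: [3.141, 0.001, 0.075]
wrist_force: [0.1, 0.3, -0.3]
opening: 0.682
finger_force: 0.0
time: 17.75
tcp_pos: [0.5936, 0.2962, 0.0054]
ee_rot: [-3.141, -0.002, 0.075]
wrist_force: [-1.5, -0.9, 6.7]
opening: 0.519
finger_force: 20.0
time: 18.25
tcp_pos: [0.5938, 0.2963, 0.1432]
ee_rot: [-3.141, -0.005, 0.075]
wrist_force: [0.6, 0.2, -0.7]
opening: 0.517
finger_force: 20.0
pos [-0.481, 6.46, 0.055] rot [-0.012, -0.031, 2.173] now [0.5938 0.2963 0.1432] [-179.9   -0.3    4.3] t 18.2
```

```bash

python3 -m pendant '[{"claw":30,"delta_pos":[-0.3,4.2,0],"delta_rot":[0,0,2]},{"claw":30,"delta_pos":[-0.3,4.2,0],"delta_rot":[0,0,2]},{"claw":30,"delta_pos":[-0.3,4.2,0],"delta_rot":[0,0,2]},{"claw":30,"delta_pos":[-0.3,4.2,0],"delta_rot":[0,0,2]},{"claw":30,"delta_pos":[-0.3,4.2,0],"delta_rot":[0,0,2]}]'
python3 -c "
from h import *
plan(.594,-.0276,.14,-13.1)"
```

```text
time: 18.75
tcp_pos: [0.5937, 0.0811, 0.1393]
ee_rot: [3.141, -0.0, -0.209]
wrist_force: [-0.3, 0.7, -0.3]
opening: 0.518
finger_force: 20.0
pos [0.456, 2.125, -0.012] rot [0.006, -0.001, 0.14] now [0.5937 0.0811 0.1393] [180.  -0. -12.] t 18.8
```

```bash

python3 -m pendant '[{"claw":30,"delta_pos":[0.46,2.12,0],"delta_rot":[0,0,0.14]},{"claw":30,"delta_pos":[0.46,2.12,0],"delta_rot":[0,0,0.14]},{"claw":30,"delta_pos":[0.46,2.12,0],"delta_rot":[0,0,0.14]},{"claw":30,"delta_pos":[0.46,2.12,0],"delta_rot":[0,0,0.14]},{"claw":30,"delta_pos":[0.46,2.12,0],"delta_rot":[0,0,0.14]}]'
python3 -m pendant '[{"claw":30,"delta_pos":[0,0,0],"delta_rot":[0,0,0]},{"claw":30,"delta_pos":[0,0,0],"delta_rot":[0,0,0]},{"claw":30,"delta_pos":[0,0,0],"delta_rot":[0,0,0]},{"claw":30,"delta_pos":[0,0,0],"delta_rot":[0,0,0]},{"claw":30,"delta_pos":[0,0,0],"delta_rot":[0,0,0]}]'
python3 - <<'E'
from h import *
t,zt=held(.076); plan(*t,.086-zt+.001,-13.1)
E
```

```text
time: 19.25
tcp_pos: [0.5947, -0.0215, 0.1391]
ee_rot: [-3.141, 0.0, -0.223]
wrist_force: [0.5, 0.4, -1.1]
opening: 0.52
finger_force: 20.0
time: 19.75
tcp_pos: [0.5947, -0.0228, 0.1391]
ee_rot: [-3.142, -0.0, -0.224]
wrist_force: [-0.2, -0.2, -0.3]
opening: 0.515
finger_force: 20.0
top above tcp 0.0144 x -0.02 0.0383 len 0.0583 cx 0.0091 y [-0.0235  0.0218]
target tcp xy [ 0.5851 -0.0255]
pos [-0.176, 0.094, 1.331] rot [-0.0, -0.0, 0.033] now [ 0.5947 -0.0229  0.1391] [-180.    -0.   -12.8] t 19.8
```

```bash
sed -i 's|cx=(x0+x1)/2; |cx=x1-L/2|' h.py
python3 -c "
from h import *
plan(.5937,-.0275,.0726,-13.1)"
```

```text
pos [0.0, 0.094, 1.33] rot [-0.0, -0.0, 0.033] now [ 0.5947 -0.0229  0.1391] [-180.    -0.   -12.8] t 19.8
```

```bash

python3 -m pendant '[{"claw":30,"delta_pos":[0,0.09,0.3],"delta_rot":[0,0,0.03]},{"claw":30,"delta_pos":[0,0.09,0.8],"delta_rot":[0,0,0.03]},{"claw":30,"delta_pos":[0,0.09,1.1],"delta_rot":[0,0,0.03]},{"claw":30,"delta_pos":[0,0.09,1.25],"delta_rot":[0,0,0.03]},{"claw":30,"delta_pos":[0,0.09,1.3],"delta_rot":[0,0,0.03]}]'
python3 -m pendant '[{"claw":30,"delta_pos":[0,0,0.02],"delta_rot":[0,0,0]},{"claw":30,"delta_pos":[0,0,0.02],"delta_rot":[0,0,0]},{"claw":30,"delta_pos":[0,0,0.02],"delta_rot":[0,0,0]},{"claw":30,"delta_pos":[0,0,0.02],"delta_rot":[0,0,0]},{"claw":30,"delta_pos":[0,0,0.02],"delta_rot":[0,0,0]}]'
python3 -c "
from h import *
plan(.5937,-.0275,.0722,-13.1)"
```

```text
time: 20.3
tcp_pos: [0.5936, -0.0274, 0.0736]
ee_rot: [-3.142, 0.001, -0.228]
wrist_force: [0.5, -0.8, -1.1]
opening: 0.519
finger_force: 20.0
time: 20.8
tcp_pos: [0.5938, -0.0274, 0.0734]
ee_rot: [3.142, -0.001, -0.228]
wrist_force: [0.6, 0.5, -1.1]
opening: 0.518
finger_force: 20.0
pos [-0.002, 0.003, 0.025] rot [0.0, -0.004, 0.003] now [ 0.5938 -0.0274  0.0734] [180.   -0.  -13.1] t 20.8
```

```bash

python3 -m pendant '[{"claw":30,"delta_pos":[0,0,0.02],"delta_rot":[0,0,0]},{"claw":30,"delta_pos":[0,0,0.02],"delta_rot":[0,0,0]},{"claw":70,"delta_pos":[0,0,0.02],"delta_rot":[0,0,0]},{"claw":70,"delta_pos":[0,0,0.02],"delta_rot":[0,0,0]},{"claw":70,"delta_pos":[0,0,0.02],"delta_rot":[0,0,0]}]'
python3 -m pendant '[{"claw":70,"delta_pos":[0,0,0],"delta_rot":[0,0,0]},{"claw":70,"delta_pos":[0,0,-0.5],"delta_rot":[0,0,0]},{"claw":70,"delta_pos":[0,0,-1.5],"delta_rot":[0,0,0]},{"claw":70,"delta_pos":[0,0,-2.5],"delta_rot":[0,0,0]},{"claw":70,"delta_pos":[0,0,-3],"delta_rot":[0,0,0]}]'
python3 - <<'E'
from h import *
c=cam("wrist"); p,d=snapshot("wrist"); tops(c,p,d,.076,.095);tops(c,p,d,.056,.075)
plan(.5839,-.2719,.2,-35.9)
E
```

```text
time: 21.3
tcp_pos: [0.5938, -0.0274, 0.0722]
ee_rot: [3.142, -0.0, -0.228]
wrist_force: [-0.3, -0.8, -1.0]
opening: 0.767
finger_force: 0.0
time: 21.8
tcp_pos: [0.5946, -0.0275, 0.2268]
ee_rot: [3.142, -0.006, -0.228]
wrist_force: [0.4, 0.0, -0.0]
opening: 0.796
finger_force: 0.0
[287.0, 184.0] xy 0.5932 -0.0285 LxW 0.077 0.0461 ang -13.1 z 0.0859 px 4555 col [124.0, 81.0, 53.0]
[287.0, 129.0] xy 0.639 -0.0395 LxW 0.046 0.0186 ang 76.7 z 0.066 px 1187 col [120.0, 78.0, 52.0]
pos [0.874, 4.809, 0.598] rot [-0.014, -0.072, 2.854] now [ 0.5954 -0.0277  0.2294] [180.   -0.6 -13.1] t 21.9
```

```bash

python3 -m pendant '[{"claw":70,"delta_pos":[0.85,4.7,0.3],"delta_rot":[0,0,2.85]},{"claw":70,"delta_pos":[0.85,4.7,0.3],"delta_rot":[0,0,2.85]},{"claw":70,"delta_pos":[0.85,4.7,0.3],"delta_rot":[0,0,2.85]},{"claw":70,"delta_pos":[0.85,4.7,0.3],"delta_rot":[0,0,2.85]},{"claw":70,"delta_pos":[0.85,4.7,0.3],"delta_rot":[0,0,2.85]}]'
python3 -c "
from h import *
plan(.5839,-.2719,.09,-35.9)"
```

```text
time: 22.35
tcp_pos: [0.5812, -0.2686, 0.2065]
ee_rot: [3.141, 0.0, -0.628]
wrist_force: [0.5, 0.4, -0.6]
opening: 0.792
finger_force: 0.0
pos [0.083, 0.021, 2.329] rot [0.002, 0.003, -0.008] now [ 0.5812 -0.2686  0.2065] [180.   0. -36.] t 22.4
```

```bash

python3 -m pendant '[{"claw":70,"delta_pos":[0.05,0.02,0.5],"delta_rot":[0,0,0]},{"claw":70,"delta_pos":[0.05,0.02,1.3],"delta_rot":[0,0,0]},{"claw":70,"delta_pos":[0.05,0.02,2.3],"delta_rot":[0,0,0]},{"claw":70,"delta_pos":[0.05,0.02,2.3],"delta_rot":[0,0,0]},{"claw":70,"delta_pos":[0.05,0.02,2.3],"delta_rot":[0,0,0]}]'
python3 -c "
from h import *
c=cam('wrist'); p,d=snapshot('wrist'); 
for r,Q in tops(c,p,d,.014,.026,1000): plan(r[2],r[3],.004,float(r[7]))"
```

```text
time: 22.85
tcp_pos: [0.5836, -0.2683, 0.093]
ee_rot: [-3.142, 0.0, -0.626]
wrist_force: [0.7, -0.2, 1.1]
opening: 0.794
finger_force: 0.0
[289.0, 205.0] xy 0.584 -0.2719 LxW 0.0586 0.046 ang -36.1 z 0.0199 px 5577 col [115.0, 75.0, 49.0]Traceback (most recent call last):
  File "<string>", line 4, in <module>
    for r,Q in tops(c,p,d,.014,.026,1000): plan(r[2],r[3],.004,float(r[7]))
                                                               ~~~~~^^^^^^
ValueError: could not convert string to float: 'ang'
```

```bash
python3 -c "
from h import *
plan(.584,-.2719,.004,-36)"
```

```text
pos [0.026, 0.055, 1.811] rot [-0.0, -0.023, 0.016] now [ 0.5843 -0.2687  0.0946] [-180.    -0.2  -35.9] t 22.9
```

```bash

python3 -m pendant '[{"claw":70,"delta_pos":[0.03,0.055,0.5],"delta_rot":[0,0,0]},{"claw":70,"delta_pos":[0.03,0.055,1.1],"delta_rot":[0,0,0]},{"claw":65,"delta_pos":[0.03,0.055,1.6],"delta_rot":[0,0,0]},{"claw":60,"delta_pos":[0.03,0.055,1.76],"delta_rot":[0,0,0]},{"claw":60,"delta_pos":[0.03,0.055,1.76],"delta_rot":[0,0,0]}]'
python3 -m pendant '[{"claw":30,"delta_pos":[0,0,0],"delta_rot":[0,0,0]},{"claw":30,"delta_pos":[0,0,0],"delta_rot":[0,0,0]},{"claw":30,"delta_pos":[0,0,0],"delta_rot":[0,0,0]},{"claw":30,"delta_pos":[0,0,0],"delta_rot":[0,0,0]},{"claw":30,"delta_pos":[0,0,0],"delta_rot":[0,0,0]}]' 20
python3 -m pendant '[{"claw":30,"delta_pos":[0,0,0],"delta_rot":[0,0,0]},{"claw":30,"delta_pos":[0,0,-0.5],"delta_rot":[0,0,0]},{"claw":30,"delta_pos":[0,0,-1.4],"delta_rot":[0,0,0]},{"claw":30,"delta_pos":[0,0,-2.4],"delta_rot":[0,0,0]},{"claw":30,"delta_pos":[0,0,-3.1],"delta_rot":[0,0,0]}]' 20
python3 -c "
from h import *
plan(.5852,-.0256,.16,-13.1)"
```

```text
time: 23.4
tcp_pos: [0.5837, -0.2716, 0.0055]
ee_rot: [-3.142, -0.002, -0.626]
wrist_force: [-0.2, 1.0, 0.7]
opening: 0.683
finger_force: 0.0
time: 23.9
tcp_pos: [0.5839, -0.2719, 0.0062]
ee_rot: [-3.142, -0.003, -0.626]
wrist_force: [-1.1, 0.9, 7.0]
opening: 0.521
finger_force: 20.0
time: 24.4
tcp_pos: [0.5835, -0.2716, 0.1635]
ee_rot: [-3.142, -0.004, -0.626]
wrist_force: [-0.1, -0.3, -0.2]
opening: 0.523
finger_force: 20.0
pos [-2.856, -4.006, 0.057] rot [0.006, -0.031, -2.847] now [ 0.5835 -0.2716  0.1635] [-180.    -0.2  -35.9] t 24.4
```

```bash

python3 -m pendant '[{"claw":30,"delta_pos":[-2.85,-4,0],"delta_rot":[0,0,-2.85]},{"claw":30,"delta_pos":[-2.85,-4,0],"delta_rot":[0,0,-2.85]},{"claw":30,"delta_pos":[-2.85,-4,0],"delta_rot":[0,0,-2.85]},{"claw":30,"delta_pos":[-2.85,-4,0],"delta_rot":[0,0,-2.85]},{"claw":30,"delta_pos":[-2.85,-4,0],"delta_rot":[0,0,-2.85]}]'
python3 -m pendant '[{"claw":30,"delta_pos":[0,0,0],"delta_rot":[0,0,0]},{"claw":30,"delta_pos":[0,0,0],"delta_rot":[0,0,0]},{"claw":30,"delta_pos":[0,0,0],"delta_rot":[0,0,0]},{"claw":30,"delta_pos":[0,0,0],"delta_rot":[0,0,0]},{"claw":30,"delta_pos":[0,0,0],"delta_rot":[0,0,0]}]'
python3 - <<'E'
from h import *
t,zt=held(.058); plan(*t,.106-zt+.001,-13.1)
E
```

```text
time: 24.9
tcp_pos: [0.5845, -0.0235, 0.16]
ee_rot: [-3.142, -0.001, -0.228]
wrist_force: [0.2, -0.5, -0.2]
opening: 0.518
finger_force: 20.0
time: 25.4
tcp_pos: [0.5847, -0.0268, 0.1591]
ee_rot: [3.142, 0.0, -0.23]
wrist_force: [0.5, -0.1, -0.4]
opening: 0.524
finger_force: 20.0
top above tcp 0.0136 x -0.0206 0.0292 len 0.0498 cx 0.0002 y [-0.0236  0.0218]
target tcp xy [ 0.585  -0.0255]
pos [0.001, -0.022, 1.315] rot [0.0, 0.0, -0.007] now [ 0.5847 -0.0266  0.1591] [180.    0.  -13.2] t 25.4
```

```bash

python3 -m pendant '[{"claw":30,"delta_pos":[0,-0.02,0.3],"delta_rot":[0,0,0]},{"claw":30,"delta_pos":[0,-0.02,0.8],"delta_rot":[0,0,0]},{"claw":30,"delta_pos":[0,-0.02,1.1],"delta_rot":[0,0,0]},{"claw":30,"delta_pos":[0,-0.02,1.25],"delta_rot":[0,0,0]},{"claw":30,"delta_pos":[0,-0.02,1.3],"delta_rot":[0,0,0]}]'
python3 -m pendant '[{"claw":30,"delta_pos":[0,0,0.01],"delta_rot":[0,0,0]},{"claw":30,"delta_pos":[0,0,0.01],"delta_rot":[0,0,0]},{"claw":30,"delta_pos":[0,0,0.01],"delta_rot":[0,0,0]},{"claw":30,"delta_pos":[0,0,0.01],"delta_rot":[0,0,0]},{"claw":30,"delta_pos":[0,0,0.01],"delta_rot":[0,0,0]}]'
python3 -c "
from h import *
plan(.585,-.0255,.0927,-13.1)"
```

```text
time: 25.95
tcp_pos: [0.5848, -0.025, 0.0937]
ee_rot: [-3.142, 0.001, -0.229]
wrist_force: [1.4, -0.9, 0.8]
opening: 0.52
finger_force: 20.0
time: 26.45
tcp_pos: [0.5851, -0.0248, 0.0939]
ee_rot: [-3.142, -0.0, -0.228]
wrist_force: [-0.4, 0.6, -0.9]
opening: 0.519
finger_force: 20.0
pos [0.002, 0.015, 0.023] rot [-0.0, -0.003, 0.002] now [ 0.5851 -0.0248  0.0939] [-180.    -0.   -13.1] t 26.4
```

```bash

python3 -m pendant '[{"claw":30,"delta_pos":[0,0.01,0.02],"delta_rot":[0,0,0]},{"claw":30,"delta_pos":[0,0.01,0.02],"delta_rot":[0,0,0]},{"claw":70,"delta_pos":[0,0.01,0.02],"delta_rot":[0,0,0]},{"claw":70,"delta_pos":[0,0.01,0.02],"delta_rot":[0,0,0]},{"claw":70,"delta_pos":[0,0.01,0.02],"delta_rot":[0,0,0]}]'
python3 -m pendant '[{"claw":70,"delta_pos":[0,0,0],"delta_rot":[0,0,0]},{"claw":70,"delta_pos":[0,0,-0.5],"delta_rot":[0,0,0]},{"claw":70,"delta_pos":[0,0,-1.5],"delta_rot":[0,0,0]},{"claw":70,"delta_pos":[0,0,-2.5],"delta_rot":[0,0,0]},{"claw":70,"delta_pos":[0,0,-3],"delta_rot":[0,0,0]}]'
python3 - <<'E'
from h import *
c=cam("wrist"); p,d=snapshot("wrist"); cv2.imwrite("pics/w3.png",p[:,:,::-1]); tops(c,p,d,.096,.115);tops(c,p,d,.076,.095)
plan(.36,.17,.23,0)
E
```

```text
time: 26.95
tcp_pos: [0.5849, -0.0252, 0.0927]
ee_rot: [-3.142, -0.0, -0.228]
wrist_force: [0.4, -0.2, 0.3]
opening: 0.769
finger_force: 0.0
time: 27.45
tcp_pos: [0.5856, -0.0254, 0.2473]
ee_rot: [3.142, -0.006, -0.228]
wrist_force: [-0.1, 0.1, 0.1]
opening: 0.795
finger_force: 0.0
[287.0, 184.0] xy 0.5843 -0.0263 LxW 0.0585 0.0459 ang -12.8 z 0.1059 px 3482 col [127.0, 83.0, 54.0]
[287.0, 139.0] xy 0.6213 -0.0349 LxW 0.0459 0.0191 ang 76.4 z 0.0859 px 1212 col [115.0, 75.0, 49.0]
pos [-5.299, -2.785, 0.344] rot [0.009, -0.072, -1.634] now [ 0.5864 -0.0255  0.2499] [180.   -0.6 -13.1] t 27.5
```

View pics/w3.png

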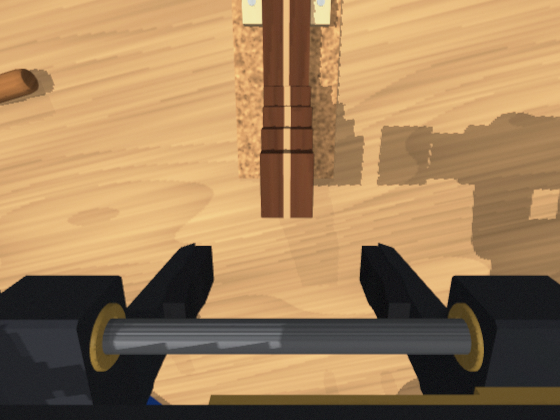

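The stack is aligned: steps at rows 86–152 and a flush butt end at (287,217). Next is the weight.

```bash

python3 -m pendant '[{"claw":70,"delta_pos":[-4.2,-2.2,0.2],"delta_rot":[0,0,-1.6]},{"claw":70,"delta_pos":[-4.2,-2.2,0.2],"delta_rot":[0,0,-1.6]},{"claw":70,"delta_pos":[-4.2,-2.2,0.2],"delta_rot":[0,0,-1.6]},{"claw":70,"delta_pos":[-4.2,-2.2,0.2],"delta_rot":[0,0,-1.6]},{"claw":70,"delta_pos":[-4.2,-2.2,0.2],"delta_rot":[0,0,-1.6]}]'
python3 -c "
from h import *
plan(.37,.175,.2,0)"
```

```text
time: 28.0
tcp_pos: [0.4029, 0.1308, 0.2323]
ee_rot: [-3.141, 0.0, -0.004]
wrist_force: [0.3, -0.4, 0.8]
opening: 0.797
finger_force: 0.0
pos [-0.661, -0.882, 0.647] rot [-0.001, 0.002, -0.031] now [0.4029 0.1308 0.2323] [-180.     0.    -0.2] t 28.0
```

```bash

python3 -m pendant '[{"claw":60,"delta_pos":[-0.4,-0.88,0.6],"delta_rot":[0,0,0]},{"claw":60,"delta_pos":[-0.4,-0.88,0.6],"delta_rot":[0,0,0]},{"claw":60,"delta_pos":[-0.4,-0.88,0.6],"delta_rot":[0,0,0]},{"claw":60,"delta_pos":[-0.4,-0.88,0.6],"delta_rot":[0,0,0]},{"claw":60,"delta_pos":[-0.4,-0.88,0.6],"delta_rot":[0,0,0]}]'
python3 - <<'E'
from h import *
c=cam("wrist"); p,d=snapshot("wrist"); cv2.imwrite("pics/w4.png",p[:,:,::-1])
o=tops(c,p,d,.058,.072,60); r=o[0][0]; plan(r[2],r[3],.039,0)
E
```

```text
time: 28.5
tcp_pos: [0.3864, 0.1727, 0.2031]
ee_rot: [-3.142, -0.001, -0.006]
wrist_force: [0.7, -0.1, 0.2]
opening: 0.682
finger_force: 0.0
[269.0, 151.0] xy 0.4155 0.186 LxW 0.0233 0.0229 ang -89.9 z 0.0658 px 658 col [198.0, 201.0, 196.0]
pos [0.58, -0.269, 3.282] rot [-0.0, -0.007, -0.046] now [0.3863 0.1727 0.203 ] [-1.8e+02 -1.0e-01 -4.0e-01] t 28.6
```

View pics/w4.png

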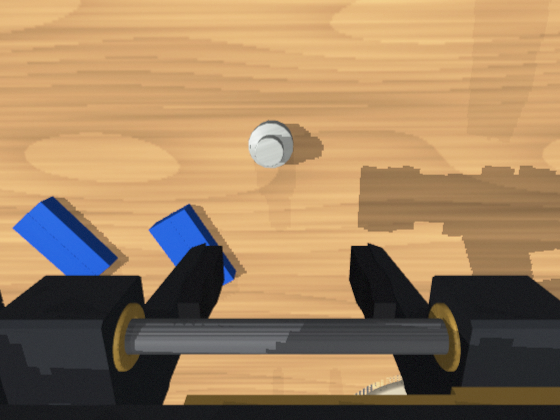

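The knob is at pixel (269,151), world (0.4155, 0.186), top at z 0.066 and 23 mm across, which matches the given sizes. I'll descend over it.

```bash

python3 -m pendant '[{"claw":60,"delta_pos":[0.58,-0.27,0],"delta_rot":[0,0,0]},{"claw":60,"delta_pos":[0.58,-0.27,0.5],"delta_rot":[0,0,0]},{"claw":60,"delta_pos":[0.58,-0.27,1.3],"delta_rot":[0,0,0]},{"claw":60,"delta_pos":[0.58,-0.27,2],"delta_rot":[0,0,0]},{"claw":60,"delta_pos":[0.58,-0.27,2],"delta_rot":[0,0,0]}]'
python3 -c "
from h import *
c=cam('wrist'); p,d=snapshot('wrist'); r=tops(c,p,d,.058,.072,60)[0][0]; plan(r[2],r[3],.040,0)"
```

```text
time: 29.05
tcp_pos: [0.4129, 0.1859, 0.0997]
ee_rot: [3.14, 0.007, -0.006]
wrist_force: [0.1, 0.2, 1.6]
opening: 0.682
finger_force: 0.0
[284.0, 227.0] xy 0.4157 0.1863 LxW 0.024 0.023 ang -0.5 z 0.0657 px 1413 col [134.0, 135.0, 131.0]
pos [0.033, -0.002, 1.242] rot [0.004, 0.022, -0.042] now [0.4143 0.1863 0.1021] [180.    0.2  -0.3] t 29.1
```

```bash

python3 -m pendant '[{"claw":60,"delta_pos":[0,0,0.4],"delta_rot":[0,0,0]},{"claw":60,"delta_pos":[0,0,0.9],"delta_rot":[0,0,0]},{"claw":60,"delta_pos":[0,0,1.24],"delta_rot":[0,0,0]},{"claw":60,"delta_pos":[0,0,1.24],"delta_rot":[0,0,0]},{"claw":40,"delta_pos":[0,0,1.24],"delta_rot":[0,0,0]}]' 40
python3 -m pendant '[{"claw":10,"delta_pos":[0,0,0],"delta_rot":[0,0,0]},{"claw":10,"delta_pos":[0,0,0],"delta_rot":[0,0,0]},{"claw":10,"delta_pos":[0,0,0],"delta_rot":[0,0,0]},{"claw":10,"delta_pos":[0,0,0],"delta_rot":[0,0,0]},{"claw":10,"delta_pos":[0,0,0],"delta_rot":[0,0,0]}]' 40
python3 -m pendant '[{"claw":10,"delta_pos":[0,0,0],"delta_rot":[0,0,0]},{"claw":10,"delta_pos":[0,0,0],"delta_rot":[0,0,0]},{"claw":10,"delta_pos":[0,0,0],"delta_rot":[0,0,0]},{"claw":10,"delta_pos":[0,0,0],"delta_rot":[0,0,0]},{"claw":10,"delta_pos":[0,0,0],"delta_rot":[0,0,0]}]' 40
python3 -c "
from h import *
plan(.4157,.1863,.040,0)"
```

```text
time: 29.6
tcp_pos: [0.4158, 0.1869, 0.0424]
ee_rot: [-3.141, -0.003, -0.005]
wrist_force: [0.3, 0.1, 0.6]
opening: 0.617
finger_force: 0.0
time: 30.1
tcp_pos: [0.4147, 0.1871, 0.041]
ee_rot: [-3.141, -0.001, -0.005]
wrist_force: [-1.2, 2.3, 3.9]
opening: 0.262
finger_force: 40.0
time: 30.6
tcp_pos: [0.4148, 0.1871, 0.041]
ee_rot: [-3.141, -0.001, -0.005]
wrist_force: [-1.2, 2.1, 5.5]
opening: 0.258
finger_force: 40.0
pos [0.019, 0.016, 0.02] rot [-0.003, -0.006, -0.035] now [0.4148 0.1871 0.041 ] [-180.    -0.    -0.3] t 30.6
```

Gripped at 23 mm. Lifting.

```bash

python3 -m pendant '[{"claw":10,"delta_pos":[0,0,-0.4],"delta_rot":[0,0,0]},{"claw":10,"delta_pos":[0,0,-1.2],"delta_rot":[0,0,0]},{"claw":10,"delta_pos":[0,0,-2],"delta_rot":[0,0,0]},{"claw":10,"delta_pos":[0,0,-2.8],"delta_rot":[0,0,0]},{"claw":10,"delta_pos":[0,0,-3.2],"delta_rot":[0,0,0]}]' 40
python3 -c "
from h import *
plan(.5843,-.0263,.19,-13)"
```

```text
time: 31.1
tcp_pos: [0.4148, 0.1869, 0.2032]
ee_rot: [-3.141, -0.003, -0.005]
wrist_force: [0.5, -0.5, -4.4]
opening: 0.26
finger_force: 40.0
pos [3.409, 4.248, 0.272] rot [-0.004, -0.02, 1.591] now [0.4148 0.1869 0.2032] [-180.    -0.2   -0.3] t 31.1
```

```bash

python3 -m pendant '[{"claw":10,"delta_pos":[0.5,0.6,0],"delta_rot":[0,0,0.3]},{"claw":10,"delta_pos":[1,1.2,0],"delta_rot":[0,0,0.6]},{"claw":10,"delta_pos":[1.5,1.8,0],"delta_rot":[0,0,0.9]},{"claw":10,"delta_pos":[2,2.5,0],"delta_rot":[0,0,1.2]},{"claw":10,"delta_pos":[2.5,3.1,0],"delta_rot":[0,0,1.5]}]' 40
python3 -c "
from h import *
plan(.5843,-.0263,.19,-13)"
```

```text
time: 31.6
tcp_pos: [0.539, 0.0295, 0.1997]
ee_rot: [3.141, 0.002, -0.217]
wrist_force: [0.4, 1.0, -3.3]
opening: 0.26
finger_force: 40.0
pos [1.125, 0.895, 0.192] rot [0.003, 0.015, 0.074] now [0.539  0.0295 0.1997] [ 1.80e+02  1.00e-01 -1.24e+01] t 31.6
```

```bash

python3 -m pendant '[{"claw":10,"delta_pos":[0.4,0.3,0],"delta_rot":[0,0,0]},{"claw":10,"delta_pos":[0.8,0.6,0],"delta_rot":[0,0,0]},{"claw":10,"delta_pos":[1.12,0.9,0],"delta_rot":[0,0,0.07]},{"claw":10,"delta_pos":[1.12,0.9,0],"delta_rot":[0,0,0.07]},{"claw":10,"delta_pos":[1.12,0.9,0],"delta_rot":[0,0,0.07]}]' 40
python3 - <<'E'
from h import *
c=cam("wrist"); p,d=snapshot("wrist"); cv2.imwrite("pics/w5.png",p[:,:,::-1])
s=observe(); z=s["tcp_pos"][2]
tops(c,p,d,z+.015,z+.035,60); tops(c,p,d,z-.015,z-.001,60)
plan(.5843,-.0263,.148,-13)
E
```

```text
time: 32.1
tcp_pos: [0.5833, -0.0245, 0.1996]
ee_rot: [-3.141, 0.002, -0.224]
wrist_force: [-0.4, 0.3, -3.7]
opening: 0.26
finger_force: 40.0
[287.0, 281.0] xy 0.5842 -0.0262 LxW 0.0545 0.024 ang 81.4 z 0.2242 px 5094 col [96.0, 97.0, 95.0]
[286.0, 231.0] xy 0.5952 -0.0276 LxW 0.0398 0.0185 ang 78.0 z 0.1931 px 2191 col [149.0, 152.0, 148.0]
pos [0.033, 0.039, 1.039] rot [-0.001, 0.013, 0.022] now [ 0.5832 -0.0241  0.1999] [-1.80e+02  1.00e-01 -1.28e+01] t 32.1
```

View pics/w5.png

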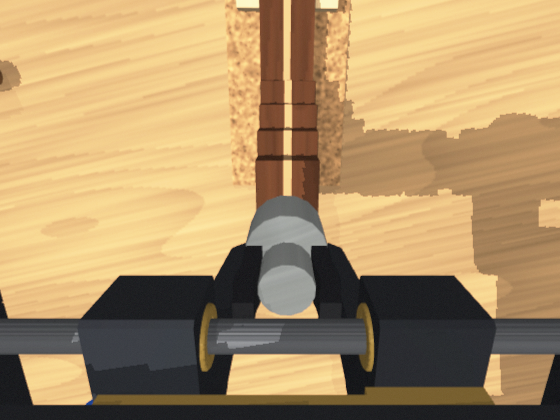

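The weight hangs upright at (287,255), in line with the stack. Its underside is about 41.5 mm below the TCP. Lowering.

```bash

python3 -m pendant '[{"claw":10,"delta_pos":[0.03,0.04,0.2],"delta_rot":[0,0,0]},{"claw":10,"delta_pos":[0.03,0.04,0.5],"delta_rot":[0,0,0]},{"claw":10,"delta_pos":[0.03,0.04,0.75],"delta_rot":[0,0,0]},{"claw":10,"delta_pos":[0.03,0.04,0.95],"delta_rot":[0,0,0]},{"claw":10,"delta_pos":[0.03,0.04,1],"delta_rot":[0,0,0]}]' 40
python3 -m pendant '[{"claw":10,"delta_pos":[0,0,0],"delta_rot":[0,0,0]},{"claw":10,"delta_pos":[0,0,0],"delta_rot":[0,0,0]},{"claw":10,"delta_pos":[0,0,0],"delta_rot":[0,0,0]},{"claw":10,"delta_pos":[0,0,0],"delta_rot":[0,0,0]},{"claw":10,"delta_pos":[0,0,0],"delta_rot":[0,0,0]}]' 40
python3 -c "
from h import *
plan(.5843,-.0263,.1475,-13)"
```

```text
time: 32.65
tcp_pos: [0.5843, -0.0265, 0.1491]
ee_rot: [-3.142, 0.002, -0.224]
wrist_force: [0.4, -0.0, -3.3]
opening: 0.258
finger_force: 40.0
time: 33.15
tcp_pos: [0.5849, -0.0269, 0.1509]
ee_rot: [-3.142, -0.0, -0.224]
wrist_force: [0.1, 0.3, -3.9]
opening: 0.259
finger_force: 40.0
pos [-0.015, -0.009, 0.067] rot [-0.0, -0.003, 0.02] now [ 0.5849 -0.0269  0.1509] [-180.    -0.   -12.8] t 33.1
```

```bash

python3 -m pendant '[{"claw":10,"delta_pos":[-0.01,-0.01,0.02],"delta_rot":[0,0,0]},{"claw":10,"delta_pos":[-0.01,-0.01,0.04],"delta_rot":[0,0,0]},{"claw":10,"delta_pos":[-0.01,-0.01,0.05],"delta_rot":[0,0,0]},{"claw":10,"delta_pos":[-0.01,-0.01,0.05],"delta_rot":[0,0,0]},{"claw":10,"delta_pos":[-0.01,-0.01,0.05],"delta_rot":[0,0,0]}]' 40
python3 -c "
from h import *
plan(.5843,-.0263,.1475,-13)"
```

```text
time: 33.65
tcp_pos: [0.5845, -0.0263, 0.1481]
ee_rot: [-3.142, 0.0, -0.224]
wrist_force: [-0.5, 0.6, -4.0]
opening: 0.259
finger_force: 40.0
pos [-0.004, 0.001, 0.012] rot [-0.0, 0.0, 0.02] now [ 0.5845 -0.0263  0.1481] [-180.     0.   -12.8] t 33.6
```

```bash

python3 -m pendant '[{"claw":10,"delta_pos":[0,0,0.01],"delta_rot":[0,0,0]},{"claw":10,"delta_pos":[0,0,0.015],"delta_rot":[0,0,0]},{"claw":10,"delta_pos":[0,0,0.02],"delta_rot":[0,0,0]},{"claw":10,"delta_pos":[0,0,0.02],"delta_rot":[0,0,0]},{"claw":10,"delta_pos":[0,0,0.02],"delta_rot":[0,0,0]}]' 40
```

```text
time: 34.15
tcp_pos: [0.5845, -0.0263, 0.1471]
ee_rot: [3.142, -0.0, -0.224]
wrist_force: [-0.4, 0.3, -2.5]
opening: 0.258
finger_force: 40.0
```

```bash

python3 -m pendant '[{"claw":25,"delta_pos":[0,0,0],"delta_rot":[0,0,0]},{"claw":30,"delta_pos":[0,0,0],"delta_rot":[0,0,0]},{"claw":40,"delta_pos":[0,0,0],"delta_rot":[0,0,0]},{"claw":60,"delta_pos":[0,0,0],"delta_rot":[0,0,0]},{"claw":70,"delta_pos":[0,0,0],"delta_rot":[0,0,0]}]'
python3 -m pendant '[{"claw":70,"delta_pos":[0,0,0],"delta_rot":[0,0,0]},{"claw":70,"delta_pos":[0,0,-0.4],"delta_rot":[0,0,0]},{"claw":70,"delta_pos":[0,0,-1],"delta_rot":[0,0,0]},{"claw":70,"delta_pos":[0,0,-1.6],"delta_rot":[0,0,0]},{"claw":70,"delta_pos":[0,0,-2.2],"delta_rot":[0,0,0]}]'
python3 -m pendant '[{"claw":70,"delta_pos":[-0.5,0,0],"delta_rot":[0,0,0]},{"claw":70,"delta_pos":[-1,0,0],"delta_rot":[0,0,0]},{"claw":70,"delta_pos":[-1.4,0,0],"delta_rot":[0,0,0]},{"claw":70,"delta_pos":[-1.4,0,0],"delta_rot":[0,0,0]},{"claw":70,"delta_pos":[-1.4,0,0],"delta_rot":[0,0,0]}]'
python3 - <<'E'
from h import *
c=cam("wrist"); p,d=snapshot("wrist"); cv2.imwrite("pics/w6.png",p[:,:,::-1])
for lo,hi in((.165,.18),(.136,.146),(.1,.112),(.08,.092),(.06,.072),(.04,.052)): tops(c,p,d,lo,hi,60)
q,d=snapshot("scene"); cv2.imwrite("pics/s6.png",q[100:340,80:500,::-1])
E
```

```text
time: 34.65
tcp_pos: [0.5846, -0.0263, 0.1473]
ee_rot: [3.142, -0.0, -0.224]
wrist_force: [0.5, 0.4, -0.4]
opening: 0.591
finger_force: 0.0
time: 35.15
tcp_pos: [0.5843, -0.0263, 0.2584]
ee_rot: [3.142, 0.0, -0.224]
wrist_force: [-0.0, 1.4, 0.6]
opening: 0.796
finger_force: 0.0
time: 35.65
tcp_pos: [0.5167, -0.0109, 0.2575]
ee_rot: [3.142, -0.001, -0.224]
wrist_force: [0.4, -0.4, 0.8]
opening: 0.799
finger_force: 0.0
[286.0, 103.0] xy 0.5846 -0.0273 LxW 0.0229 0.0227 ang 77.2 z 0.1719 px 1072 col [196.0, 199.0, 194.0]
[286.0, 99.0] xy 0.5848 -0.0274 LxW 0.0407 0.0407 ang -13.1 z 0.1407 px 1458 col [178.0, 180.0, 176.0]
[285.0, 72.0] xy 0.603 -0.0305 LxW 0.0455 0.0201 ang 78.4 z 0.106 px 791 col [112.0, 74.0, 50.0]
[284.0, 129.0] xy 0.5656 -0.0217 LxW 0.0464 0.02 ang 74.2 z 0.1059 px 612 col [113.0, 73.0, 49.0]
[285.0, 53.0] xy 0.6224 -0.0351 LxW 0.0458 0.0168 ang 77.3 z 0.086 px 1138 col [118.0, 77.0, 50.0]
[286.0, 33.0] xy 0.6404 -0.0397 LxW 0.0449 0.0161 ang 77.5 z 0.066 px 974 col [119.0, 77.0, 50.0]
[286.0, 14.0] xy 0.6584 -0.0438 LxW 0.0452 0.0157 ang 77.0 z 0.0461 px 869 col [117.0, 77.0, 50.0]
```

View pics/w6.png

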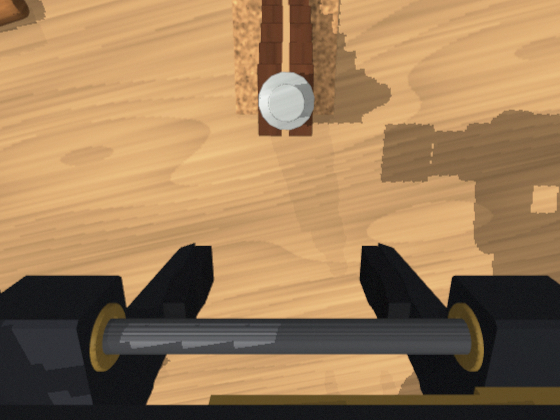

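View pics/s6.png

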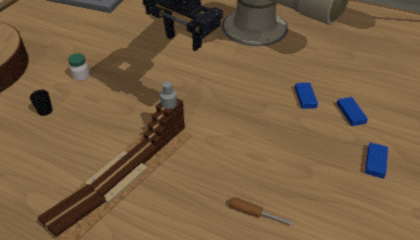

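The four steps sit at the right heights. The weight stands upright at pixel (286,102), within 2 mm of the top block's centre, and the jar, cup and screwdriver look unmoved. I'm handing the job in.

```bash
python3 -c "
from workcell import *
print(manip.sign_off())"
```

```text
the job is handed in; nothing more can be done
None
```

The job is handed in at about 36 s: the four heel blocks are stacked on the neck in order and flush with the butt end, the weight stands upright on the top block within about 2 mm of its centre, and the jar, cup and screwdriver were not touched; sign-off returned no verdict, so this rests on my last camera measurements.

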